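# Load a two-nest jig with the one-roller scoop

### The job

Using the scoop, take rollers out of the pan one at a time and tip one into each of the two nests of the jig, from low down rather than dropping it, so that it lies flat and square in the nest; then stand the scoop upright on its rubber mat and let go, leaving the third roller in the pan. The rollers are degreased for brazing, so never touch them with the gripper; leave everything else on the bench where it is.

Things in the scene. Friction and masses are not known exactly. Their poses are not given: they have to be found in the camera images.
- pan: Fixed straight-sided dark steel pan, outside 228 (x) x 108 (y) x 28 mm high, inside 220 x 100, walls and floor 4 thick, open on top. Origin: centre of its underside; z up. Its -x end lies to the left (+y of the world), as do the scoop's nose and the jig's fence. The rollers lie one behind the other along x, axes roughly across it, nearer the -x end; the +x end is free.
- pan_end (a point): Point on the pan's inner floor (4 mm above the bench) in the middle of its inner -x end wall; axes as the pan's. Rollers pushed up close against this end have their centres 18, 54 and 90 mm from it along +x.
- roller_1: Loose steel-coloured roller (plain cylinder, dark spot in each end), 36 mm diameter, 60 long, 0.11 kg or so; all three are alike and any may be used. Origin: its centre; its own x is the cylinder's axis (y and z turn as it rolls).
- roller_2: Loose steel-coloured roller (plain cylinder, dark spot in each end), 36 mm diameter, 60 long, 0.11 kg or so; all three are alike and any may be used. Origin: its centre; its own x is the cylinder's axis (y and z turn as it rolls).
- roller_3: Loose steel-coloured roller (plain cylinder, dark spot in each end), 36 mm diameter, 60 long, 0.11 kg or so; all three are alike and any may be used. Origin: its centre; its own x is the cylinder's axis (y and z turn as it rolls).
- scoop: Loose steel one-roller scoop, about 0.16 kg, stands by itself on its flat base. Nose (open mouth) to its own -x, z up; origin on the underside, at the front of the back wall. Base 70 mm wide (y), x = -42 (lip) to 20, with a slot across it, open right through, x = -30 to -14. Cheeks 16 high, 64 apart inside, x = -36 to 0; back wall 24 high, x = 0 to 3. Grip bar above on a 9 mm stem.
- scoop_lip (a point): Middle of the scoop's front edge, on the underside (x = -42 of the scoop); axes as the scoop's. The lip is about 1.5 mm thick and ramps up to 3 at the slot. A roller with something behind it (the next roller, the pan's end) rides up over the lip when the scoop is pushed under it along the floor.
- scoop_pocket (a point): Where a roller's centre lies when it sits in the scoop's slot: x = -22, 19 mm above the underside. It stays there at tilts under about 25 degrees; with the nose tipped down 35 to 45 degrees it rolls out over the lip. No second roller fits.
- scoop_grip (a point): Centre of the scoop's wooden grip bar: 84 mm long (x) x 22 wide (y) x 24 high, centre 88 mm above the underside, above the origin. Hold it firmly (some 80 to 90 N): pushing the lip under a roller takes up to about 15 N and twists the scoop in a weak grip. At the bar's height nothing else of the scoop is in the way.
- jig: Fixed aluminium jig, 76 (x) x 210 (y) mm, with two nests side by side. Origin: centre of the underside; z up. Along the whole +x side runs a low sill, x = 20 to 32, top 20 mm above the bench; along the -x side a tall fence, x = -20 to -32, top 56 mm; the nests lie between. Nest ends and middle web are 20 mm high.
- nest_a (a point): Centre of the floor of the nest on the jig's +y side: a rectangular pocket 40 (x) x 70 (y) mm, floor 8 mm above the bench, 12 mm deep below the sill. A seated roller lies along y with its centre 18 mm above this point. Axes as the jig's. A roller rolled in over the sill stops against the fence.
- nest_b (a point): The same for the nest on the jig's -y side.
- mat: Fixed thin black rubber mat, 150 (x) x 130 (y) x 3 mm thick, on which the scoop stands. Origin: centre of the underside.
- squeeze_bottle: Bystander, loose: white plastic bottle, 56 mm across, 150 tall (mm). Origin: about the middle of its underside. Leave it alone.
- firebrick: Bystander, loose: grey brick, 60 x 110 x 50 (mm). Origin: about the middle of its underside. Leave it alone.
- flux_tin: Bystander, loose: low tin, 60 across, 50 tall (mm). Origin: about the middle of its underside. Leave it alone.
- wrench: Bystander, loose: steel wrench lying flat, 170 long (mm). Origin: about the middle of its underside. Leave it alone.
- funnel_weight: Bystander, loose: dark funnel-shaped weight, 72 across, 85 tall (mm). Origin: about the middle of its underside. Leave it alone.
- brush: Bystander, loose: brush lying flat, 180 long (mm). Origin: about the middle of its underside. Leave it alone.
Not all that is in view belongs to the job. What is shaped like the roller_2 but green is not meant. Of the things that look like the mat, take the one that is farthest to the robot's right at the start.

How it is judged:
On the way, in this order (a step that is already met when the one before it is completed fails the run):
1. a roller rides in the scoop's slot, lifted clear of the pan (roller centre over 75 mm above the bench) (((distance between roller_1 and scoop_pocket below 0.01 m and height (world z) of roller_1 above 0.075 m) or (distance between roller_2 and scoop_pocket below 0.01 m and height (world z) of roller_2 above 0.075 m) or (distance between roller_3 and scoop_pocket below 0.01 m and height (world z) of roller_3 above 0.075 m))), for 0.2 s.
2. a roller lies seated in a nest (((x of roller_1 in the frame of nest_a between -0.005 and 0.005 m and y of roller_1 in the frame of nest_a between -0.008 and 0.008 m and z of roller_1 in the frame of nest_a between 0.014 and 0.021 m and angle between the x axis of roller_1 and the y axis of jig, either way round below 0.12 rad and linear speed of roller_1 below 0.02 m/s) or (x of roller_1 in the frame of nest_b between -0.005 and 0.005 m and y of roller_1 in the frame of nest_b between -0.008 and 0.008 m and z of roller_1 in the frame of nest_b between 0.014 and 0.021 m and angle between the x axis of roller_1 and the y axis of jig, either way round below 0.12 rad and linear speed of roller_1 below 0.02 m/s) or (x of roller_2 in the frame of nest_a between -0.005 and 0.005 m and y of roller_2 in the frame of nest_a between -0.008 and 0.008 m and z of roller_2 in the frame of nest_a between 0.014 and 0.021 m and angle between the x axis of roller_2 and the y axis of jig, either way round below 0.12 rad and linear speed of roller_2 below 0.02 m/s) or (x of roller_2 in the frame of nest_b between -0.005 and 0.005 m and y of roller_2 in the frame of nest_b between -0.008 and 0.008 m and z of roller_2 in the frame of nest_b between 0.014 and 0.021 m and angle between the x axis of roller_2 and the y axis of jig, either way round below 0.12 rad and linear speed of roller_2 below 0.02 m/s) or (x of roller_3 in the frame of nest_a between -0.005 and 0.005 m and y of roller_3 in the frame of nest_a between -0.008 and 0.008 m and z of roller_3 in the frame of nest_a between 0.014 and 0.021 m and angle between the x axis of roller_3 and the y axis of jig, either way round below 0.12 rad and linear speed of roller_3 below 0.02 m/s) or (x of roller_3 in the frame of nest_b between -0.005 and 0.005 m and y of roller_3 in the frame of nest_b between -0.008 and 0.008 m and z of roller_3 in the frame of nest_b between 0.014 and 0.021 m and angle between the x axis of roller_3 and the y axis of jig, either way round below 0.12 rad and linear speed of roller_3 below 0.02 m/s))), for 0.2 s.
3. a second time, a roller rides in the scoop's slot, lifted clear of the pan (((distance between roller_1 and scoop_pocket below 0.01 m and height (world z) of roller_1 above 0.075 m) or (distance between roller_2 and scoop_pocket below 0.01 m and height (world z) of roller_2 above 0.075 m) or (distance between roller_3 and scoop_pocket below 0.01 m and height (world z) of roller_3 above 0.075 m))), for 0.2 s.
At the end, for the whole second after the job is handed in: One roller seated in each nest (centre within 5 mm across, 8 mm along, 14 to 21 mm above its floor, axis within 0.12 rad, at rest), the third on the pan's floor, and the scoop upright (0.08 rad) and at rest flat on the mat, its origin within 55 mm (x) and 45 mm (y) of the mat's centre (x of scoop in the frame of mat between -0.055 and 0.055 m and y of scoop in the frame of mat between -0.045 and 0.045 m and height (world z) of scoop below 0.007 m and angle between scoop's own z axis and vertical below 0.08 rad and linear speed of scoop below 0.02 m/s and (((x of roller_1 in the frame of nest_a between -0.005 and 0.005 m and y of roller_1 in the frame of nest_a between -0.008 and 0.008 m and z of roller_1 in the frame of nest_a between 0.014 and 0.021 m and angle between the x axis of roller_1 and the y axis of jig, either way round below 0.12 rad and linear speed of roller_1 below 0.02 m/s) and (x of roller_2 in the frame of nest_b between -0.005 and 0.005 m and y of roller_2 in the frame of nest_b between -0.008 and 0.008 m and z of roller_2 in the frame of nest_b between 0.014 and 0.021 m and angle between the x axis of roller_2 and the y axis of jig, either way round below 0.12 rad and linear speed of roller_2 below 0.02 m/s) and (x of roller_3 in the frame of pan between -0.11 and 0.11 m and y of roller_3 in the frame of pan between -0.05 and 0.05 m and z of roller_3 in the frame of pan between 0.015 and 0.03 m)) or ((x of roller_1 in the frame of nest_a between -0.005 and 0.005 m and y of roller_1 in the frame of nest_a between -0.008 and 0.008 m and z of roller_1 in the frame of nest_a between 0.014 and 0.021 m and angle between the x axis of roller_1 and the y axis of jig, either way round below 0.12 rad and linear speed of roller_1 below 0.02 m/s) and (x of roller_3 in the frame of nest_b between -0.005 and 0.005 m and y of roller_3 in the frame of nest_b between -0.008 and 0.008 m and z of roller_3 in the frame of nest_b between 0.014 and 0.021 m and angle between the x axis of roller_3 and the y axis of jig, either way round below 0.12 rad and linear speed of roller_3 below 0.02 m/s) and (x of roller_2 in the frame of pan between -0.11 and 0.11 m and y of roller_2 in the frame of pan between -0.05 and 0.05 m and z of roller_2 in the frame of pan between 0.015 and 0.03 m)) or ((x of roller_2 in the frame of nest_a between -0.005 and 0.005 m and y of roller_2 in the frame of nest_a between -0.008 and 0.008 m and z of roller_2 in the frame of nest_a between 0.014 and 0.021 m and angle between the x axis of roller_2 and the y axis of jig, either way round below 0.12 rad and linear speed of roller_2 below 0.02 m/s) and (x of roller_1 in the frame of nest_b between -0.005 and 0.005 m and y of roller_1 in the frame of nest_b between -0.008 and 0.008 m and z of roller_1 in the frame of nest_b between 0.014 and 0.021 m and angle between the x axis of roller_1 and the y axis of jig, either way round below 0.12 rad and linear speed of roller_1 below 0.02 m/s) and (x of roller_3 in the frame of pan between -0.11 and 0.11 m and y of roller_3 in the frame of pan between -0.05 and 0.05 m and z of roller_3 in the frame of pan between 0.015 and 0.03 m)) or ((x of roller_2 in the frame of nest_a between -0.005 and 0.005 m and y of roller_2 in the frame of nest_a between -0.008 and 0.008 m and z of roller_2 in the frame of nest_a between 0.014 and 0.021 m and angle between the x axis of roller_2 and the y axis of jig, either way round below 0.12 rad and linear speed of roller_2 below 0.02 m/s) and (x of roller_3 in the frame of nest_b between -0.005 and 0.005 m and y of roller_3 in the frame of nest_b between -0.008 and 0.008 m and z of roller_3 in the frame of nest_b between 0.014 and 0.021 m and angle between the x axis of roller_3 and the y axis of jig, either way round below 0.12 rad and linear speed of roller_3 below 0.02 m/s) and (x of roller_1 in the frame of pan between -0.11 and 0.11 m and y of roller_1 in the frame of pan between -0.05 and 0.05 m and z of roller_1 in the frame of pan between 0.015 and 0.03 m)) or ((x of roller_3 in the frame of nest_a between -0.005 and 0.005 m and y of roller_3 in the frame of nest_a between -0.008 and 0.008 m and z of roller_3 in the frame of nest_a between 0.014 and 0.021 m and angle between the x axis of roller_3 and the y axis of jig, either way round below 0.12 rad and linear speed of roller_3 below 0.02 m/s) and (x of roller_1 in the frame of nest_b between -0.005 and 0.005 m and y of roller_1 in the frame of nest_b between -0.008 and 0.008 m and z of roller_1 in the frame of nest_b between 0.014 and 0.021 m and angle between the x axis of roller_1 and the y axis of jig, either way round below 0.12 rad and linear speed of roller_1 below 0.02 m/s) and (x of roller_2 in the frame of pan between -0.11 and 0.11 m and y of roller_2 in the frame of pan between -0.05 and 0.05 m and z of roller_2 in the frame of pan between 0.015 and 0.03 m)) or ((x of roller_3 in the frame of nest_a between -0.005 and 0.005 m and y of roller_3 in the frame of nest_a between -0.008 and 0.008 m and z of roller_3 in the frame of nest_a between 0.014 and 0.021 m and angle between the x axis of roller_3 and the y axis of jig, either way round below 0.12 rad and linear speed of roller_3 below 0.02 m/s) and (x of roller_2 in the frame of nest_b between -0.005 and 0.005 m and y of roller_2 in the frame of nest_b between -0.008 and 0.008 m and z of roller_2 in the frame of nest_b between 0.014 and 0.021 m and angle between the x axis of roller_2 and the y axis of jig, either way round below 0.12 rad and linear speed of roller_2 below 0.02 m/s) and (x of roller_1 in the frame of pan between -0.11 and 0.11 m and y of roller_1 in the frame of pan between -0.05 and 0.05 m and z of roller_1 in the frame of pan between 0.015 and 0.03 m)))); the robot touches nothing.
It fails at once if the gripper or arm touches a roller (contact force between any of the fingers, the arm and roller_1 above 0.3 N or contact force between any of the fingers, the arm and roller_2 above 0.3 N or contact force between any of the fingers, the arm and roller_3 above 0.3 N).
It fails at once if a roller is dropped or thrown (faster than 1.2 m/s, a fall of some 70 mm) (linear speed of any of roller_1, roller_2, roller_3 above 1.2 m/s).
It fails at once if a bystander is shifted by more than 20 mm (distance of any of squeeze_bottle, firebrick, flux_tin, wrench, funnel_weight, brush from where it was at the start of the episode above 0.02 m).
It also fails if it takes over 72 s, if anything falls off the work surface, if the arm or the gripper's body presses on something with over 40 N, if the wrist force passes 120 N, or if a joint passes its speed limit or range.

### The arm

A 6-joint arm with a two-finger parallel gripper is mounted at the origin on the work surface. World frame = base frame: x ahead of the robot, y to its left, z up, the work surface at z = 0. Lengths are in m, angles in rad, forces in N, time in s.
With the tool pointing down it reaches from about 0.3 to 0.875 m from the base axis. Payload 6.4 kg.
Tool frame: the origin (TCP) lies midway between the tips of the shut fingers; the grasp point (between the pads) lies 19 mm behind it; z points along the fingers, y is the direction in which the jaws open and shut (so a half turn about z gives the same grasp; the last joint's range is limited). The gripper opens to 85 mm and grips with 20 to 120 N. Pads are 22 mm wide; open, the fingers measure 114 mm over their backs; the gripper's body (76 mm by 85 mm) begins 54 mm behind the grasp point. The pads swing forward as they close: fully open they stand 13 mm farther back than shut.
Start: joints at [1.118, 0.181, 1.607, -0, 1.354, -0.206], TCP at [0.14, 0.558, 0.207] pointing down, gripper open.
Joint ranges: [-2.99, 2.99], [-0.89, 2.07], [0.3, 2.58], [-1.14, 4.28], [0, 2.63], [-3.12, 3.12]. Speed limits (rad/s): [2.57, 2.57, 3.01, 3.14, 3.14, 3.14].

### API

Orientations are given as a unit quaternion [w, x, y, z].
In Python, from bench import ctrl gives the robot as it stands. The module is installed in compiled form; this text tells all that it offers.
- The arm moves only by the tool arm_command, never from a script. Its argument "plan" is one flat list of numbers, 4 for each row, row after row: the shift along the tool's x, y, z in mm, then the turn about the tool's z in rad. A call has 1 to 20 rows; each row shifts and turns the commanded pose from where the row before left it, along the tool's axes as they then stand; what a row does not reach is not made up. A row lasts 1/10 s, in which the tool goes at most 50 mm and 8.59 degrees, less where a joint would pass 70% of its speed; a pose out of reach is approached as far as the arm can. A call is refused whole if a number of a shift passes 50 or a number of a turn 0.15, either way. A call with a gripper value outside its range is refused whole. "grip" is the opening, from 0 (shut) to 1 (fully open), set as the call begins (left out, the last holds). The fingers move at their own pace and stop on an object; the grip force is fixed at half the most. Time passes only in rows, so rows that do not move let the fingers close. It gives the time, the measured TCP pose, the force and the opening at its end, in the units of the state.
- ctrl.get_obs(): the state, without advancing time (a new reading comes with each control period).
- ctrl.camera(name): name is "side" or "top"; returns a dict with "color" (420x560x3 uint8, red, green, blue), "camera_matrix" (3x3 intrinsics, pixels), "eye" and "attitude" of the camera in the world. Camera axes: x right, y up, looking along -z (the intrinsics and any distortion apply to the point x, -y, -z); pixel columns grow to the right and rows downward; lengths in m; the calibration is good to about 2 mm. A picture is of the moment at which its call begins. There is no depth.
- ctrl.hand_in(): hands the job in, once; it reports no verdict.
The state is a dict: "time_s": time; "q": joint angles; "dq": joint speeds; "joint_efforts": joint torques, N m; "eef_pos": TCP position; "eef_rot": TCP orientation; "wrist_force": force on the tool from outside, world axes, zero at the start; "torque": the same for the moment, N m; "opening": opening from 0.0 (shut) to 1.0 (fully open).
Only numpy, scipy, OpenCV 4.12 (cv2) and the standard library are available. Lean on these libraries where they do the work, as an engineer would, in place of code of your own. Each camera call takes 0.05 s, during which the arm holds its last target. There are 200 camera calls.

## Working session

There is one attempt and no reset: what is moved stays moved. The work goes in short steps, Python scripts to look and compute and a tool call to move; the robot and the scene stay as the last step left them, time stands still between calls to the robot, and variables do not carry over. Pictures are saved under pics/ and viewed, about 8 in all and at most 12, crops included, and the job is handed in when it is done.

Besides the shell and the picture viewer there is one more tool, called after "Request:" as name(argument=value, ...) on one line, values as JSON. arm_command: Moves the arm, as the interface text tells. Its arguments: {"type":"object","properties":{"plan":{"type":"array","items":{"type":"number"}},"grip":{"type":"number"}},"required":["plan"]}

```bash
mkdir -p pics
cat > h.py <<'E'
import numpy as np, cv2
from bench import ctrl
from scipy.spatial.transform import Rotation as R
def rot(a):
    a=np.array(a,float)
    return a if a.shape==(3,3) else R.from_quat(a[[1,2,3,0]]).as_matrix()
def shot(n,f=None):
    c=ctrl.camera(n)
    if f: cv2.imwrite('pics/'+f,c['color'][:,:,::-1])
    return c
def ray(c,u,v):
    p=cv2.undistortPoints(np.array([[[u,v]]],float),c['camera_matrix'],c.get('distortion'))[0,0]
    return np.array(c['eye']),rot(c['attitude'])@np.array([p[0],-p[1],-1])
def onz(c,u,v,z):
    e,d=ray(c,u,v); return (e+d*(z-e[2])/d[2])[:2]
def proj(c,P):
    q=rot(c['attitude']).T@(np.array(P,float)-c['eye']); k=c['camera_matrix']@np.array([q[0],-q[1],-q[2]])
    return k[:2]/k[2]
E
python3 - <<'E'
from h import *
for n in('top','side'):
    c=shot(n,n+'0.png'); print({k:v for k,v in c.items() if k!='color'})
a=cv2.imread('pics/top0.png');
print(ctrl.get_obs())
E
```

```text
{'camera_matrix': array([[517.13000678,   0.        , 277.50104261],
       [  0.        , 517.13000678, 205.15907772],
       [  0.        ,   0.        ,   1.        ]]), 'eye': array([0.27376046, 0.04668846, 1.33916582]), 'attitude': array([-0.70313849, -0.06526824,  0.05932723,  0.70556119])}
{'camera_matrix': array([[456.95323868,   0.        , 275.86989135],
       [  0.        , 456.95323868, 205.4778458 ],
       [  0.        ,   0.        ,   1.        ]]), 'eye': array([ 0.27259246, -0.76858199,  0.81027856]), 'attitude': array([ 0.90064308,  0.41181444, -0.05911497, -0.12552418])}
{'time_s': 0.1, 'q': array([ 1.11770399e+00,  1.81465163e-01,  1.60788166e+00,  7.59556361e-06,
        1.35377118e+00, -2.06286335e-01]), 'dq': array([ 0.00138757, -0.00089495, -0.00331443, -0.00012187, -0.00149389,
        0.00079407]), 'joint_efforts': array([-2.27391606e-04, -4.45879090e+01, -3.52238524e+01, -3.60817903e-04,
        4.15016009e-03,  2.30012898e-05]), 'eef_pos': array([0.14022226, 0.55711527, 0.20648788]), 'eef_rot': array([-2.50423557e-04,  1.23090815e-01,  9.92395118e-01, -7.20398632e-04]), 'wrist_force': array([ 0.09918715, -0.33356083,  0.7202402 ]), 'torque': array([ 0.01821482, -0.03864566, -0.03313848]), 'opening': 0.9989018389873308}
```

View pics/top0.png

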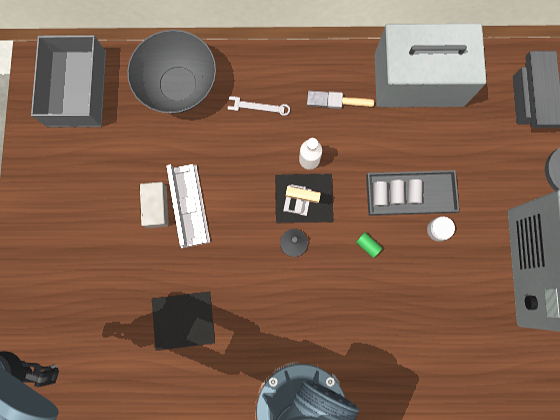

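View pics/side0.png

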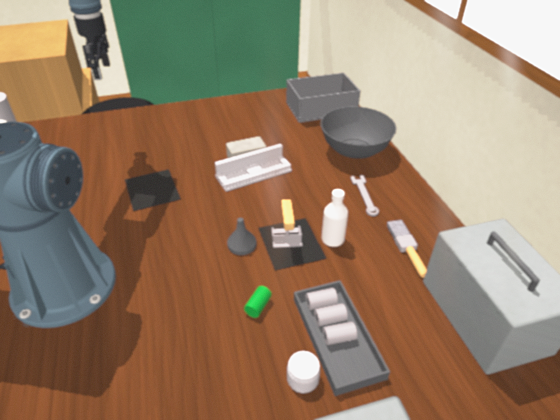

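Top view: the scoop stands on the mat at (304,198), with its wooden bar about (287,190)-(320,200). The pan is at (412,193), with rollers at (380,193), (397,191) and (415,190). The jig is at (188,205).

Possible mix-ups:
- **Green cylinder (370,245):** not a roller.
- **Black mat (183,320):** farther left, so I use the mat at (304,198).
- **Grey box (68,80):** not the pan.

Next, a close crop.

Run:
```python
import cv2,numpy as np
t=cv2.imread('pics/top0.png');s=cv2.imread('pics/side0.png')
a=cv2.resize(t[150:260,270:470],None,fx=4,fy=4,interpolation=cv2.INTER_CUBIC)[:, :800]
b=cv2.resize(t[155:255,160:220],None,fx=2.6,fy=2.6*.6,interpolation=cv2.INTER_CUBIC)
c=cv2.resize(s[195:275,225:330],None,fx=1.9,fy=1.9,interpolation=cv2.INTER_CUBIC)
d=cv2.resize(s[140:195,205:300],None,fx=2.8,fy=2.8,interpolation=cv2.INTER_CUBIC)
o=np.zeros((600,800,3),np.uint8);o[:440]=a
x=0
for i in(b,c,d):
    o[440:440+min(160,i.shape[0]),x:x+i.shape[1]]=i[:160];x+=i.shape[1]+8
cv2.imwrite('pics/crop1.png',o)
```

```text
(no output)
```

View pics/crop1.png

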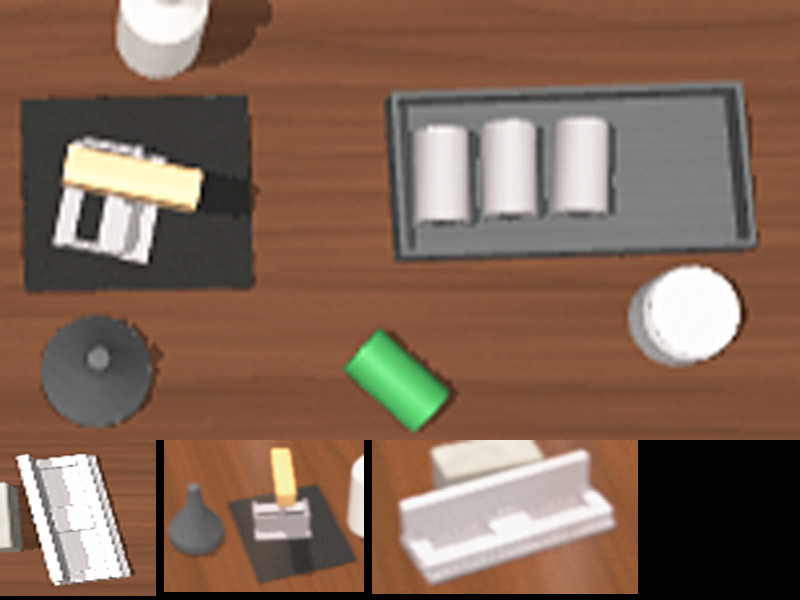

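The crop confirms the choices: the scoop's slot and open mouth face left, with the bar above it. The three grey rollers sit in the pan at crop (442,172), (510,168) and (582,165), and the fence is on the jig's left side. Now to measure.

```bash
cat > m.py <<'E'
from h import *
def rects(im,mask,minA):
    cs,_=cv2.findContours(mask.astype(np.uint8)*255,cv2.RETR_EXTERNAL,cv2.CHAIN_APPROX_NONE)
    return [c for c in cs if cv2.contourArea(c)>minA]
def report(c,name,mask,z,minA,box):
    m=np.zeros_like(mask);u0,v0,u1,v1=box;m[v0:v1,u0:u1]=mask[v0:v1,u0:u1]
    for k in rects(c,m,minA):
        P=np.array([onz(c,u,v,z) for u,v in k[:,0]]).astype(np.float32)*1000
        r=cv2.minAreaRect(P);print(name,'ctr',np.round(r[0],1),'size',np.round(r[1],1),'ang',round(r[2],2),'box',np.round(cv2.boxPoints(r)).tolist())
E
python3 - <<'E'
from m import *
c=shot('top');im=c['color'].astype(int);r,g,b=im[...,0],im[...,1],im[...,2]
hsv=cv2.cvtColor(c['color'],cv2.COLOR_RGB2HSV).astype(int)
report(c,'bar',(r>200)&(r-b>50),.103,20,(280,180,330,210))
report(c,'mat',(hsv[...,2]<60),.003,200,(265,165,345,230))
grey=(hsv[...,1]<60)
report(c,'pan',grey,.028,500,(355,160,470,217))
report(c,'rollers',(hsv[...,2]>150)&grey,.034,60,(370,175,440,210))
report(c,'jig',(hsv[...,2]>120)&grey,.0,500,(166,155,225,260))
for n,p in dict(padd=(0,0)).items(): pass
t=c['color'][160:252,164:214];cv2.imwrite('pics/jig.png',cv2.resize(t[:,:,::-1],None,fx=6.5,fy=6.5,interpolation=cv2.INTER_CUBIC))
E
```

```text
bar ctr [527.7  -6.2] size [75.6 13.4] ang 79.23 box [[514.0, -42.0], [527.0, -45.0], [541.0, 30.0], [528.0, 32.0]]
mat ctr [532.7 -12.2] size [147.6 125.9] ang 89.77 box [[469.0, -86.0], [595.0, -86.0], [596.0, 61.0], [470.0, 62.0]]
pan ctr [ 540.  -289.8] size [110.6 232.6] ang 1.57 box [[482.0, -175.0], [488.0, -408.0], [598.0, -405.0], [592.0, -172.0]]
rollers ctr [ 538.5 -206.2] size [30.9 61.1] ang 87.97 box [[507.0, -221.0], [568.0, -223.0], [570.0, -192.0], [508.0, -190.0]]
rollers ctr [ 543.3 -295. ] size [33.2 61.9] ang 87.07 box [[512.0, -310.0], [573.0, -313.0], [575.0, -280.0], [513.0, -277.0]]
rollers ctr [ 542.1 -250. ] size [30.9 63.8] ang 87.64 box [[510.0, -264.0], [573.0, -267.0], [575.0, -236.0], [511.0, -233.0]]
jig ctr [519.6 295. ] size [228.3  80.6] ang 11.33 box [[400.0, 312.0], [416.0, 233.0], [639.0, 278.0], [624.0, 357.0]]
```

View pics/jig.png

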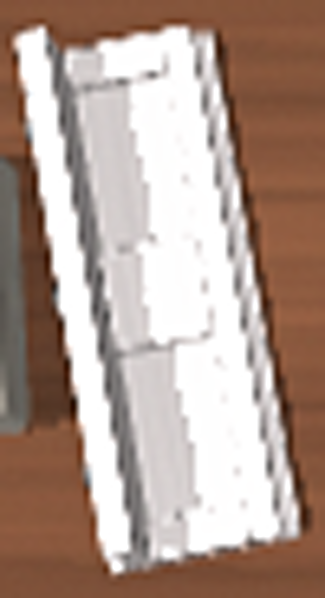

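The jig crop shows the fence top's left edge from (14,35) to (112,572), the outer right edge from (210,32) to (300,530), the nest_a far wall line from (75,88) to (165,72), and the nest_b far wall line from (115,355) to (210,333).

Run:
```python
from m import *
c=shot('top');f=lambda u,v,z:np.round(onz(c,164+(u+.5)/6.5-.5,160+(v+.5)/6.5-.5,z)*1000,1)
A,B=f(14,35,.056),f(112,572,.056);print('fence outer',A,B,np.linalg.norm(A-B))
d=(A-B)/np.linalg.norm(A-B);print('yaw dir',d,np.degrees(np.arctan2(-d[1]*-1,d[0])))
xj=np.array([d[1],-d[0]]) # jig +x
o=(A+B)/2+xj*32;print('origin from fence',o,'xj',xj)
for z in(0,.008,.02):
    C,D=f(210,32,z),f(300,530,z);print('right',z,C,D,[(np.round((p-o)@xj,1),np.round((p-o)@d,1)) for p in(C,D)])
for z in(.008,.02):
  for n,(u,v) in dict(a1=(75,88),a2=(165,72),web1=(115,245),web2=(155,240),b1=(115,355),b2=(210,333),end=(150,525)).items():
    p=f(u,v,z);print(n,z,p,'jig',np.round((p-o)@xj,1),np.round((p-o)@d,1))
# stretch saturated region
im=c['color'][160:252,164:214];print(im.max(),np.unique(im[50,10:45],axis=0).tolist()[-8:])
s=shot('side');t=s['color'][140:192,208:298];cv2.imwrite('pics/jigs.png',cv2.resize(t[:,:,::-1],None,fx=8.5,fy=8.5,interpolation=cv2.INTER_CUBIC))
o0=np.array([*o,0])/1000
for n,q in dict(A=(-32,105,56),B=(-32,-105,56),s1=(32,105,20),s2=(32,-105,20),b1=(38,-105,0),b2=(38,105,0)).items():
    P=o0+np.r_[(xj*q[0]+d*q[1])/1000,q[2]/1000];uv=proj(s,P);print(n,np.round((uv-[208,140])*8.5))
```

```text
fence outer [608.3 343.2] [396.4 298.1] 216.64630160702026
yaw dir [0.97809193 0.20817341] 12.015331017471041
origin from fence [509.01154921 289.35105813] xj [ 0.20817341 -0.97809193]
right 0 [623.8 275.4] [418.3 234.2] [(np.float64(37.5), np.float64(109.4)), (np.float64(35.1), np.float64(-100.2))]
right 0.008 [621.7 274.1] [417.4 233.1] [(np.float64(38.4), np.float64(107.0)), (np.float64(35.9), np.float64(-101.3))]
right 0.02 [618.6 272. ] [416.1 231.4] [(np.float64(39.8), np.float64(103.6)), (np.float64(37.3), np.float64(-102.9))]
a1 0.008 [598.5 328.6] jig -19.8 95.7
a2 0.008 [605. 292.] jig 17.4 94.4
web1 0.008 [533.2 310.3] jig -15.5 28.0
web2 0.008 [535.2 294.1] jig 0.8 26.6
b1 0.008 [488.2 308.9] jig -23.5 -16.3
b2 0.008 [497.  270.9] jig 15.5 -15.6
end 0.008 [419.6 292.9] jig -22.1 -86.7
a1 0.02 [595.5 326. ] jig -17.8 92.2
a2 0.02 [602.  289.8] jig 18.9 91.0
web1 0.02 [530.9 307.9] jig -13.6 25.3
web2 0.02 [532.9 291.9] jig 2.5 23.9
b1 0.02 [486.3 306.6] jig -21.6 -18.6
b2 0.02 [495.  268.9] jig 17.1 -18.0
end 0.02 [418.3 290.7] jig -20.2 -88.4
255 [[219, 211, 210], [219, 213, 212], [224, 205, 197], [226, 220, 219], [228, 222, 221], [231, 225, 225], [255, 253, 253], [255, 255, 255]]
A [611.  25.]
B [ 57. 186.]
s1 [697. 202.]
s2 [140. 376.]
b1 [151. 434.]
b2 [704. 258.]
```

View pics/jigs.png

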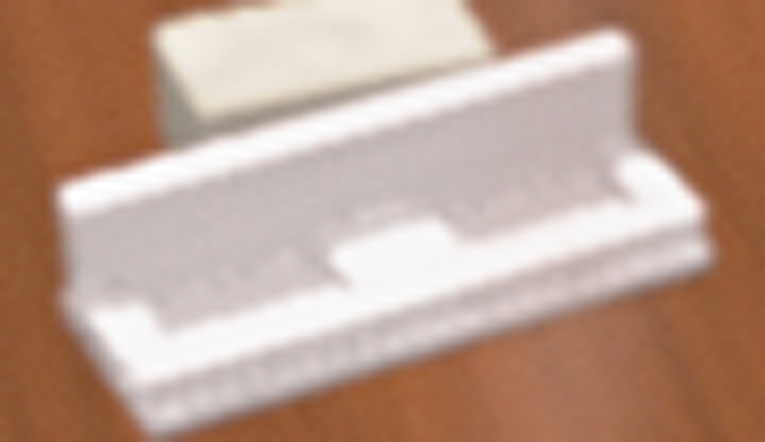

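The jig's predicted points fall on its edges in the side view, so that pose is sound: origin about (511, 290) mm, y axis about 11.7° off world x, nests about ±55 mm. The tool can only turn about its vertical axis, so I'll tip the scoop by pivoting it in the jaws with its lip pushed against the fence. First I refine the bar and pan poses.

Run:
```python
from m import *
c=shot('top');hsv=cv2.cvtColor(c['color'],cv2.COLOR_RGB2HSV).astype(int)
im=c['color'].astype(int)
print([im[v,304].tolist() for v in range(186,204)])
wood=(hsv[...,0]>10)&(hsv[...,0]<32)&(hsv[...,2]>140)&(hsv[...,1]>25)
report(c,'bar',wood,.103,20,(280,180,330,210))
s=shot('side');hs=cv2.cvtColor(s['color'],cv2.COLOR_RGB2HSV).astype(int)
w=(hs[...,0]>10)&(hs[...,0]<32)&(hs[...,2]>140)&(hs[...,1]>25)
ys,xs=np.where(w[190:240,270:305]);print('side bar px',xs.mean()+270,ys.mean()+190,xs.min()+270,xs.max()+270,ys.min()+190,ys.max()+190)
print('pred (527,-6,.091)',proj(s,[.5277,-.0062,.091]), proj(s,[.531,-.006,.091]))
g=(hsv[...,1]<60)
m=g.copy();m[:]=0;m[160:217,355:470]=g[160:217,355:470]
k=max(rects(0,m,500),key=cv2.contourArea);a=cv2.approxPolyDP(k,4,True)[:,0]
print([(p.tolist(),np.round(onz(c,*p,.028)*1000).tolist(),np.round(onz(c,*p,0)*1000).tolist()) for p in a])
```

```text
[[137, 131, 130], [239, 231, 232], [245, 240, 243], [236, 222, 207], [255, 236, 182], [255, 247, 199], [255, 247, 200], [255, 247, 199], [255, 249, 202], [255, 252, 212], [255, 253, 220], [255, 255, 218], [255, 245, 184], [156, 124, 91], [171, 151, 135], [173, 167, 169], [170, 164, 164], [168, 160, 161]]
bar ctr [521.   -4.3] size [83.1 27.8] ang 78.17 box [[499.0, -42.0], [526.0, -48.0], [543.0, 34.0], [516.0, 39.0]]
side bar px 288.6782988004362 208.54089422028352 270 304 190 230
pred (527,-6,.091) [290.09490037 213.61675362] [291.40445716 213.3091505 ]
[([455, 171], [596.0, -404.0], [603.0, -414.0]), ([368, 173], [592.0, -178.0], [598.0, -183.0]), ([369, 214], [484.0, -177.0], [488.0, -182.0]), ([458, 211], [490.0, -405.0], [495.0, -415.0])]
```

Run:
```python
from m import *
c=shot('top');im=c['color'].astype(int)
m=(im[...,0]>240)&(im[...,2]<226)&(im[...,1]>225)
report(c,'bar',m,.103,20,(280,180,330,210))
cs=[];
for u in range(290,318,3):
    v=np.where(m[182:206,u])[0]+182; cs.append((u,v.min(),v.max()))
print(cs)
P=np.array([onz(c,u,(a+b)/2,.103) for u,a,b in cs])*1000;k=np.polyfit(P[:,1],P[:,0],1);print('x=',k,'at y=-5',np.polyval(k,-5),np.degrees(np.arctan(k[0])))
u=np.where(m[182:206,280:330].any(0))[0]+280;print(u.min(),u.max(),onz(c,u.min()-.5,191,.103),onz(c,u.max()+.5,197,.103))
# tool plan: turn then shift
o=ctrl.get_obs();print(o['eef_pos'],o['time_s'])
```

```text
bar ctr [522.   -4.5] size [82.1 21.9] ang 76.73 box [[502.0, -42.0], [523.0, -47.0], [542.0, 33.0], [521.0, 38.0]]
[(290, np.int64(187), np.int64(195)), (293, np.int64(188), np.int64(196)), (296, np.int64(189), np.int64(196)), (299, np.int64(189), np.int64(197)), (302, np.int64(190), np.int64(197)), (305, np.int64(191), np.int64(198)), (308, np.int64(191), np.int64(199)), (311, np.int64(192), np.int64(199)), (314, np.int64(192), np.int64(200)), (317, np.int64(193), np.int64(200))]
x= [2.09965705e-01 5.23038355e+02] at y=-5 521.9885260097376 11.857897166377388
286 319 [0.52918409 0.03720835] [ 0.51391212 -0.04543535]
[0.14040852 0.55752626 0.20716709] 0.4
```

Request:
arm_command(plan=[0,0,0,0.14,0,0,0,0.14,0,0,0,0.14,0,0,0,0.14,0,0,0,0.14,0,0,0,0.14,0,0,0,0.14,0,0,0,0.14,0,0,0,0.14,0,0,0,0.14,0,0,0,0.11], grip=1)

```text
time_s: 1.5
eef_pos: [0.1405, 0.5576, 0.2073]
eef_rot: [0.0, 0.771, 0.636, -0.0]
wrist_force: [-0.1, 0.4, -0.1]
opening: 0.999
```

Request:
arm_command(plan=[0,0,0,0.025,-27,27,0,0,-27,27,0,0,-27,27,0,0,-27,27,0,0,-27,27,0,0,-27,27,0,0,-27,27,0,0,-27,27,0,0,-27,27,0,0,-27,27,0,0,-27,27,0,0,-27,27,0,0,-27,27,0,0,-27,27,0,0,-27,27,0,0,-27,27,0,0,-27,27,0,0,-29,33,0,0])

```text
time_s: 3.4
eef_pos: [0.5198, -0.0239, 0.2074]
eef_rot: [-0.0, 0.777, 0.63, 0.0]
wrist_force: [-0.0, 1.6, 0.2]
opening: 0.998
```

```bash
cat >> h.py <<'E'
def go(x,y,z=None,yaw=None):
    "tool-axes shift (mm) from the measured pose to a world TCP point, and turn to tool-x yaw (deg)"
    o=ctrl.get_obs();M=rot(o['eef_rot']);p=o['eef_pos']*1000
    t=np.array([x,y,p[2] if z is None else z]);d=M.T@(t-p)
    w=np.degrees(np.arctan2(M[1,0],M[0,0]))
    print('t',o['time_s'],'pos',np.round(p,1),'yaw %.2f'%w,'shift',np.round(d,1),'turn',None if yaw is None else round(-np.radians(yaw-w),3),'F',np.round(o['wrist_force'],1),'T',np.round(o['torque'],2),'open',round(o['opening'],3),'q6 %.2f'%o['q'][5])
E
python3 -c "
from h import *
go(517.7,-23.8,74,77.7)"
```

```text
t 3.4 pos [519.8 -23.9 207.4] yaw 78.05 shift [ -0.4  -2.1 133.4] turn 0.006 F [-0.   1.6  0.2] T [ 0.01 -0.03 -0.02] open 0.998 q6 -0.07
```

Request:
arm_command(plan=[0,-2,20,0,0,0,23,0,0,0,23,0,0,0,23,0,0,0,23,0,0,0,20,0,0,0,0,0])

```text
time_s: 4.1
eef_pos: [0.515, -0.0216, 0.0726]
eef_rot: [-0.002, 0.777, 0.629, -0.002]
wrist_force: [1.1, 0.1, 0.4]
opening: 1.004
```

Run:
```python
from h import *
go(517.7,-23.8,74,77.7)
t=shot('top')['color'][150:250,230:380];s=shot('side')['color'][150:270,210:350]
f=lambda i:cv2.resize(i[:,:,::-1],(400,300),interpolation=cv2.INTER_CUBIC)
cv2.imwrite('pics/g1.png',np.hstack([f(t),f(s)]))
```

```text
t 4.1 pos [515.  -21.6  72.6] yaw 78.01 shift [-1.6  3.1 -1.5] turn 0.005 F [1.1 0.1 0.4] T [-0.   -0.02  0.  ] open 1.004 q6 -0.06
```

View pics/g1.png

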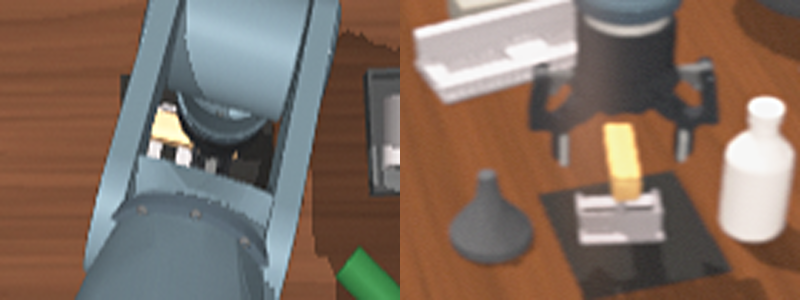

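The side view shows the bar centred between the open fingers, at crop (622,160) with the fingers at 562 and 685. The funnel and bottle are clear. Closing now.

Request:
arm_command(plan=[0,0,0,0,0,0,0,0,0,0,0,0,0,0,0,0,0,0,0,0,0,0,0,0,0,0,0,0,0,0,0,0], grip=0)

```text
time_s: 5.0
eef_pos: [0.5181, -0.0225, 0.0759]
eef_rot: [0.001, 0.778, 0.629, 0.0]
wrist_force: [0.7, -1.3, 6.3]
opening: 0.226
```

Request:
arm_command(plan=[0,0,-10,0,0,0,-15,0,0,0,-20,0,0,0,-25,0,0,0,-30,0,0,0,-30,0,0,0,0,0,0,0,0,0])

```text
time_s: 5.8
eef_pos: [0.5171, -0.022, 0.2054]
eef_rot: [-0.0, 0.778, 0.629, 0.0]
wrist_force: [-0.7, 0.2, -3.1]
opening: 0.223
```

Run:
```python
from h import *
go(517.7,-23.8,74,77.7)
t=shot('top')['color'][130:250,230:390];s=shot('side')['color'][130:270,200:360]
f=lambda i:cv2.resize(i[:,:,::-1],(400,300),interpolation=cv2.INTER_CUBIC)
cv2.imwrite('pics/g2.png',np.hstack([f(t),f(s)]))
```

```text
t 5.8 pos [517.1 -22.  205.4] yaw 77.92 shift [ -1.6   1.  131.4] turn 0.004 F [-0.7  0.2 -3.1] T [ 0.04  0.06 -0.03] open 0.223 q6 -0.06
```

View pics/g2.png

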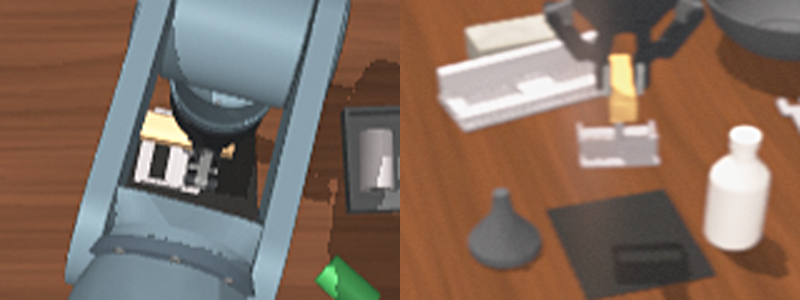

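The scoop is lifted and hangs level in the side crop (620,140), gripped behind the stem. Next: above the free end of the pan.

Request:
arm_command(plan=[0,0,0,-0.117,0,0,0,-0.117,-26,1,0,0,-26,1,0,0,-26,1,0,0,-26,1,0,0,-26,1,0,0,-26,1,0,0,-26,1,0,0,-26,1,0,0,-26,1,0,0,-26,1,0,0,-26,1,0,0,-26,2,0,0,-26,2,0,0,-27,2,0,0,0,0,0,0,0,0,0,0])

```text
time_s: 7.7
eef_pos: [0.5418, -0.3861, 0.2029]
eef_rot: [-0.002, 0.699, 0.715, 0.0]
wrist_force: [-0.5, 0.7, -1.6]
opening: 0.221
```

Run:
```python
from h import *
go(542.6,-386.6,140,91.3)
c=shot('top');s=shot('side')
t=c['color'][150:250,340:490];s=s['color'][230:400,240:440]
f=lambda i:cv2.resize(i[:,:,::-1],(400,300),interpolation=cv2.INTER_CUBIC)
cv2.imwrite('pics/g3.png',np.hstack([f(t),f(s)]))
```

```text
t 7.7 pos [ 541.8 -386.1  202.9] yaw 91.26 shift [-0.7  0.9 62.9] turn -0.001 F [-0.5  0.7 -1.6] T [-0.    0.01  0.01] open 0.221 q6 -0.82
```

View pics/g3.png

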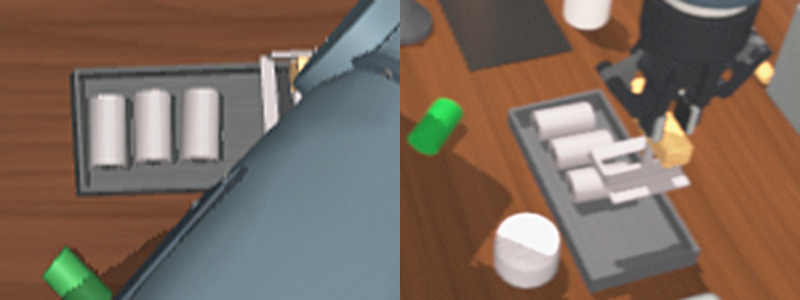

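Top crop: the lip is at (262,57) going down, about px 438, right of the third roller. Checking its y at its height.

Run:
```python
from h import *
c=shot('top');im=c['color'].astype(int)
print([im[178,u].tolist() for u in range(432,446)])
for u in (437.5,438.5): print(onz(c,u,178,.131))
print('cheek outer top', onz(c,338+275/400*150,150+51/3,.147), 'rollers right edge third', [onz(c,340+220/400*150,190,z) for z in(.022,.034)])
```

```text
[[113, 114, 114], [111, 113, 114], [113, 113, 114], [112, 113, 114], [112, 113, 114], [108, 108, 110], [205, 196, 196], [221, 212, 212], [221, 212, 211], [219, 209, 209], [227, 217, 218], [138, 137, 137], [70, 71, 71], [75, 76, 76]]
[ 0.55347932 -0.32584785]
[ 0.55346814 -0.3282304 ]
cheek outer top [ 0.57641776 -0.33098562] rollers right edge third [array([ 0.54698225, -0.31883221]), array([ 0.54449307, -0.31550215])]
```

Request:
arm_command(plan=[-3,1,22,0,0,0,25,0,0,0,25,0,0,0,25,0,0,0,18,0,0,0,5,0,0,0,0,0,0,0,0,0])

```text
time_s: 8.65
eef_pos: [0.5446, -0.3899, 0.0867]
eef_rot: [0.001, 0.699, 0.715, -0.0]
wrist_force: [-0.4, 0.4, -0.5]
opening: 0.221
```

Request:
arm_command(plan=[0,0,1.5,0,0,0,1.5,0,0,0,1,0,0,0,1,0,0,0,1,0,0,0,0,0])

```text
time_s: 9.25
eef_pos: [0.5437, -0.3896, 0.0791]
eef_rot: [-0.0, 0.699, 0.715, -0.0]
wrist_force: [0.3, -0.4, -2.0]
opening: 0.22
```

Run:
```python
from h import *
go(542.6,-386.6,76.9,91.3)
```

```text
t 9.25 pos [ 543.7 -389.6   79.1] yaw 91.32 shift [ 3.  -1.   2.2] turn 0.0 F [ 0.3 -0.4 -2. ] T [-0.02 -0.06  0.01] open 0.22 q6 -0.82
```

Request:
arm_command(plan=[0,0,1,0,0,0,1,0,0,0,1,0,0,0,0,0])

```text
time_s: 9.65
eef_pos: [0.5443, -0.39, 0.077]
eef_rot: [0.001, 0.699, 0.715, 0.0]
wrist_force: [-0.6, 0.6, 3.8]
opening: 0.224
```

Request:
arm_command(plan=[0,0,0.5,0,3,0,0,0,5,0,0,0,5,0,0,0,5,0,0,0,5,0,0,0,5,0,0,0,5,0,0,0,5,0,0,0,5,0,0,0,3,0,0,0,0,0,0,0])

```text
time_s: 10.85
eef_pos: [0.5435, -0.3442, 0.0769]
eef_rot: [0.001, 0.699, 0.715, -0.0]
wrist_force: [1.2, -3.9, 7.8]
opening: 0.227
```

Run:
```python
from h import *
go(542.6,-312,76.9,91.3)
```

```text
t 10.85 pos [ 543.5 -344.2   76.9] yaw 91.33 shift [32.2 -0.2 -0. ] turn 0.001 F [ 1.2 -3.9  7.8] T [-0.47 -0.12 -0.03] open 0.227 q6 -0.77
```

Request:
arm_command(plan=[3,0,0.7,0,3,0,0.5,0,3,0,0,0,3,0,0,0,3,0,0,0,0,0,0,0])

```text
time_s: 11.45
eef_pos: [0.5448, -0.3336, 0.0794]
eef_rot: [0.006, 0.699, 0.715, -0.002]
wrist_force: [-2.1, -9.8, 16.5]
opening: 0.219
```

Run:
```python
from h import *
go(542.6,-312,76.9,91.3)
```

```text
t 11.45 pos [ 544.8 -333.6   79.4] yaw 91.32 shift [21.7 -1.7  2.2] turn 0.0 F [-2.1 -9.8 16.5] T [-1.87  0.42  0.05] open 0.219 q6 -0.75
```

Request:
arm_command(plan=[3,0,1,0,3,0,1,0,3,0,1,0,3,0,0,0,3,0,0,0,0,0,0,0])

```text
time_s: 12.05
eef_pos: [0.5454, -0.3185, 0.077]
eef_rot: [0.006, 0.699, 0.715, -0.001]
wrist_force: [0.6, -8.5, 19.2]
opening: 0.22
```

Run:
```python
from h import *
go(542.6,-312,76.9,91.3)
t=shot('top')['color'][150:250,340:490];s=shot('side')['color'][230:400,240:440]
f=lambda i:cv2.resize(i[:,:,::-1],(400,300),interpolation=cv2.INTER_CUBIC)
cv2.imwrite('pics/g4.png',np.hstack([f(t),f(s)]))
```

```text
t 12.05 pos [ 545.4 -318.5   77. ] yaw 91.30 shift [ 6.6 -2.6 -0. ] turn 0.0 F [ 0.6 -8.5 19.2] T [-1.44  0.08 -0.01] open 0.22 q6 -0.74
```

View pics/g4.png

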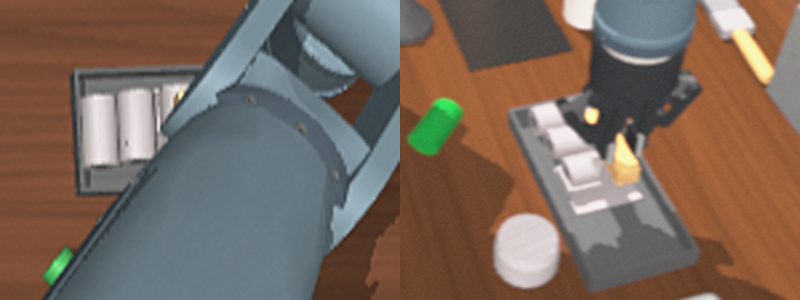

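The roller is riding into the scoop at side crop (580,165) and the other two are packed against the end wall. I push on.

Request:
arm_command(plan=[3,0,0,0,3,0,0,0,2,0,0,0,0,0,0,0])

```text
time_s: 12.55
eef_pos: [0.5455, -0.3114, 0.0774]
eef_rot: [0.007, 0.699, 0.715, -0.001]
wrist_force: [-1.2, -10.2, 20.0]
opening: 0.221
```

Run:
```python
from h import *
go(542.6,-312,76.9,91.3)
```

```text
t 12.55 pos [ 545.5 -311.4   77.4] yaw 91.31 shift [-0.6 -2.9  0.5] turn 0.0 F [ -1.2 -10.2  20. ] T [-1.78  0.24  0.02] open 0.221 q6 -0.73
```

Request:
arm_command(plan=[2,0,0,0,2,0,0,0,0,0,0,0])

```text
time_s: 12.85
eef_pos: [0.5456, -0.3089, 0.0785]
eef_rot: [0.008, 0.699, 0.715, -0.002]
wrist_force: [-1.5, -13.0, 24.2]
opening: 0.224
```

Run:
```python
from h import *
go(542.6,-312,76.9,91.3)
s=shot('side','s5.png');h=cv2.cvtColor(s['color'],cv2.COLOR_RGB2HSV).astype(int)
m=np.zeros(h.shape[:2],bool);m[270:360,290:370]=((h[...,2]>150)&(h[...,1]<50))[270:360,290:370]
for k in rects(0,m,30) if 'rects' in globals() else cv2.findContours(m.astype(np.uint8),0,1)[0]:
    if cv2.contourArea(k)>20: print(cv2.boundingRect(k),np.round(cv2.minAreaRect(k)[0]),np.round(onz(s,*map(float,cv2.minAreaRect(k)[0]),.03)*1000))
```

```text
t 12.85 pos [ 545.6 -308.9   78.5] yaw 91.30 shift [-3.  -3.1  1.6] turn 0.0 F [ -1.5 -13.   24.2] T [-2.39  0.57  0.04] open 0.224 q6 -0.72
(290, 351, 27, 9) [303. 355.] [ 453. -332.]
(305, 287, 57, 62) [331. 315.] [ 537. -261.]
```

Request:
arm_command(plan=[-2,0,-2,0,-2,0,-4,0,0,0,-6,0,0,0,-8,0,0,0,-10,0,0,0,-10,0,0,0,-15,0,0,0,-15,0,0,0,-15,0,0,0,-10,0,0,0,-5,0,0,0,0,0,0,0,0,0])

```text
time_s: 14.2
eef_pos: [0.5416, -0.3055, 0.171]
eef_rot: [-0.0, 0.699, 0.715, -0.0]
wrist_force: [-0.7, -0.4, -2.2]
opening: 0.225
```

Run:
```python
from h import *
go(542.6,-312,76.9,91.3)
t=shot('top')['color'][150:250,340:490];s=shot('side')['color'][210:380,240:440]
f=lambda i:cv2.resize(i[:,:,::-1],(400,340),interpolation=cv2.INTER_CUBIC)
cv2.imwrite('pics/g5.png',np.hstack([f(t),f(s)]))
```

```text
t 14.2 pos [ 541.6 -305.5  171. ] yaw 91.32 shift [-6.6  0.9 94.1] turn 0.0 F [-0.7 -0.4 -2.2] T [ 0.01 -0.01  0.04] open 0.225 q6 -0.73
```

View pics/g5.png

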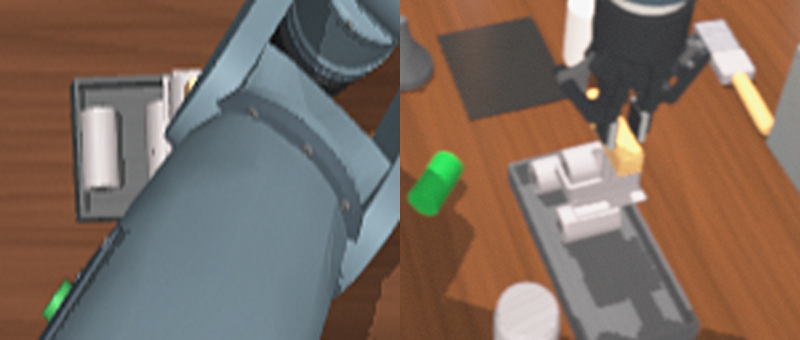

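Side crop: one roller in the pan at (548,175), one apparently in the scoop at (583,162), one lying in the pan at (590,222). I check this numerically.

Run:
```python
from h import *
s=shot('side');t=shot('top');
print('end',onz(s,240+148/2,210+175/2,.03)*1000,'mid',onz(s,240+190/2,210+222/2,.03)*1000)
p=ctrl.get_obs()['eef_pos']
print('pocket proj side',(proj(s,[p[0],p[1]+.0386,p[2]-.073+.019])-[240,210])*2+[400,0],'lip',(proj(s,[p[0],p[1]+.0606,p[2]-.073])-[240,210])*2+[400,0],'tail',(proj(s,[p[0],p[1]-.001,p[2]-.073])-[240,210])*2+[400,0])
k=np.array([400/150,3.4]);print('pocket proj top',(proj(t,[p[0],p[1]+.0386,p[2]-.054])-[340,150])*k)
print('top (155,140)->',onz(t,340+155/k[0],150+140/k[1],.03)*1000)
F=[ctrl.get_obs()['wrist_force'][2]]
for i in range(4): shot('top');F.append(ctrl.get_obs()['wrist_force'][2])
print(F)
```

```text
end [ 518.86362837 -209.67107982] mid [ 539.94904702 -276.88355228]
pocket proj side [595.58745595 159.50763389] lip [585.51319028 154.74190284] tail [609.47273994 204.56311023]
pocket proj top [190.68841213 116.60942044]
top (155,140)-> [ 542.50669545 -253.74876207]
[np.float64(-1.88363616103939), np.float64(-2.308298690386727), np.float64(-1.5563197497662715), np.float64(-3.2430298581067714), np.float64(-1.677507238278821)]
```

Run:
```python
from h import *
s=shot('side');f=lambda P:np.round((proj(s,np.array(P)/1000)-[240,210])*2+[400,0]).tolist()
for n,y in(('end',-200),('mid',-272)): print(n,[f([x,y,40]) for x in(508,568)],[f([x,y-18,22]) for x in (508,568)])
p=ctrl.get_obs()['eef_pos']*1000;y=p[1]+38.6;z=p[2]-54
print('scoop roller',[f([p[0]+d,y,z+18]) for d in(-30,30)],[f([p[0]+d,y-18,z]) for d in(-30,30)])
i=s['color'][270:335,290:380]
cv2.imwrite('pics/g6.png',cv2.resize(i[:,:,::-1],None,fx=8,fy=8,interpolation=cv2.INTER_CUBIC))
```

```text
end [[536.0, 164.0], [589.0, 152.0]] [[540.0, 188.0], [594.0, 176.0]]
mid [[559.0, 219.0], [615.0, 206.0]] [[564.0, 245.0], [620.0, 231.0]]
scoop roller [[568.0, 154.0], [627.0, 140.0]] [[573.0, 181.0], [633.0, 167.0]]
```

Request:
arm_command(plan=[5,0,-5,0,10,0,-5,0,16,0,0,0,22,0,0,0,26,0,0,0,28,0,0,0,28,0,0,0,28,0,0,0,28,0,0,0,28,0,0,0,28,0,0,0,28,0,0,0,28,0,0,0,28,0,0,0,28,0,0,0,26,0,0,0,22,0,0,0,16,0,0,0,10,0,0,0,5,0,0,0])

```text
time_s: 16.65
eef_pos: [0.5309, 0.1338, 0.1815]
eef_rot: [-0.0, 0.698, 0.716, -0.0]
wrist_force: [-0.7, -0.4, -2.7]
opening: 0.222
```

```bash
cat > pan.py <<'E'
from m import *
def pan():
    c=shot('top');hsv=cv2.cvtColor(c['color'],cv2.COLOR_RGB2HSV).astype(int)
    report(c,'rollers',(hsv[...,2]>150)&(hsv[...,1]<60),.034,60,(368,173,458,213))
if __name__=='__main__': pan(); go(565,200,150,101.7)
E
python3 pan.py
```

```text
rollers ctr [ 537.5 -198. ] size [62.9 32.8] ang 0.85 box [[506.0, -182.0], [506.0, -215.0], [569.0, -214.0], [569.0, -181.0]]
rollers ctr [ 540.9 -261.5] size [33.7 65.6] ang 89.73 box [[508.0, -278.0], [574.0, -278.0], [574.0, -245.0], [508.0, -244.0]]
t 16.7 pos [531.1 133.8 181.6] yaw 91.41 shift [65.3 35.5 31.6] turn -0.18 F [-0.4  0.3 -3. ] T [-0.03  0.01  0.03] open 0.223 q6 0.01
```

Exactly two rollers are left in the pan, at y = -198 and -261, so the third is in the scoop. On to nest_a.

Request:
arm_command(plan=[0,0,0,-0.06,0,0,0,-0.06,0,0,0,-0.06,4,2,0,0,8,5,0,0,11,8,0,0,13,9,0,0,13,9,0,0,13,9,0,0,13,9,0,0,11,8,0,0,9,5,5,0,4,2,10,0,2,1,12,0,0,0,10,0,0,0,6,0,0,0,3,0,0,0,0,0,0,0,0,0])

```text
time_s: 18.6
eef_pos: [0.5775, 0.2444, 0.1361]
eef_rot: [0.0, 0.632, 0.775, 0.0]
wrist_force: [-0.2, -0.1, -1.8]
opening: 0.221
```

Run:
```python
from h import *
go(573.1,261.1,99,101.7)
s=shot('side','s7.png');t=shot('top','t7.png')
b=s['color'][110:210,190:330]
cv2.imwrite('pics/g7.png',cv2.resize(b[:,:,::-1],(800,571),interpolation=cv2.INTER_CUBIC))
o=ctrl.get_obs();M=rot(o['eef_rot']);p=o['eef_pos']*1000
F=lambda q:np.round((proj(s,(p+M@np.array(q))/1000)-[190,110])*800/140)
for n,q in dict(lipL=(60.6,35,72.9),lipR=(60.6,-35,72.9),tailL=(-1.4,35,72.9),tailR=(-1.4,-35,72.9)).items(): print(n,F(q))
```

```text
t 18.6 pos [577.5 244.4 136.1] yaw 101.61 shift [17.2 -1.  37.1] turn -0.002 F [-0.2 -0.1 -1.8] T [-0.08  0.01 -0.01] open 0.221 q6 0.01
lipL [521. 210.]
lipR [399. 246.]
tailL [580. 272.]
tailR [454. 310.]
```

View pics/g7.png

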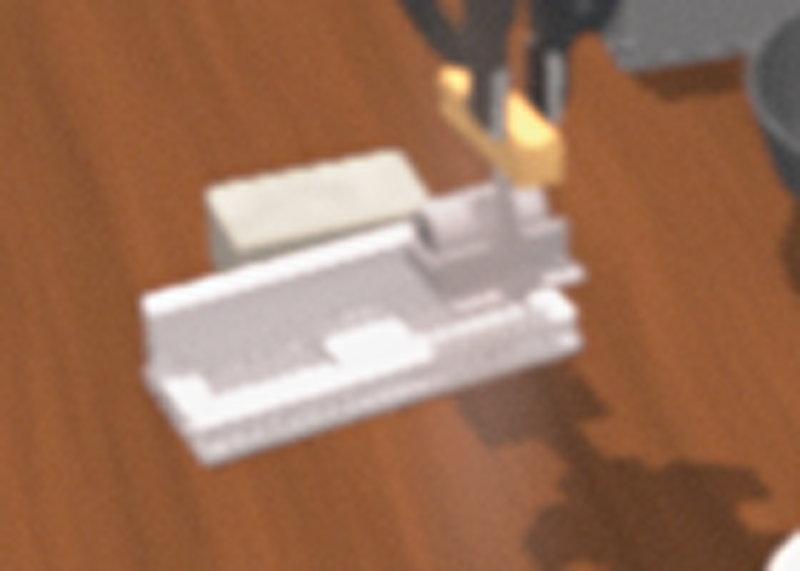

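The scoop is level over nest_a: tail corners in the crop at (582,272) and (450,300) match the predictions (580,272) and (454,310), and the roller is visible at (450,225). Lower it and touch the fence.

Request:
arm_command(plan=[0,-1,5,0,0,0,8,0,0,0,8,0,0,0,7,0,0,0,5,0,2,0,3,0,4,0,0,0,4,0,0,0,3,0,0,0,0,0,0,0])

```text
time_s: 19.7
eef_pos: [0.5736, 0.2578, 0.1]
eef_rot: [0.0, 0.632, 0.775, 0.0]
wrist_force: [1.8, -0.1, -2.0]
opening: 0.222
```

Request:
arm_command(plan=[2,0,0,0,2,0,0,0,1,0,0,0,0,0,0,0])

```text
time_s: 20.1
eef_pos: [0.5724, 0.2621, 0.0996]
eef_rot: [-0.0, 0.632, 0.775, 0.0]
wrist_force: [-0.1, -0.1, -2.3]
opening: 0.223
```

Run:
```python
from h import *
go(573.1,261.1,99,101.7)
```

```text
t 20.1 pos [572.4 262.1  99.6] yaw 101.64 shift [-1.2  0.4  0.6] turn -0.001 F [-0.1 -0.1 -2.3] T [-0.11  0.05 -0.  ] open 0.223 q6 0.04
```

Request:
arm_command(plan=[1.5,0,0,0,1.5,0,0,0,1,0,0,0,0,0,0,0])

```text
time_s: 20.5
eef_pos: [0.5718, 0.2659, 0.0996]
eef_rot: [0.0, 0.632, 0.775, -0.0]
wrist_force: [1.2, -1.1, -2.7]
opening: 0.223
```

Run:
```python
from h import *
go(573.1,261.1,99,101.7)
```

```text
t 20.5 pos [571.8 265.9  99.6] yaw 101.63 shift [-5.   0.3  0.6] turn -0.001 F [ 1.2 -1.1 -2.7] T [-0.24 -0.08  0.03] open 0.223 q6 0.04
```

First touch is about 4 mm past nominal. The roller would jam if only the lip stayed on the fence. So I push forward with a slight rise: the lip, then the roller, bears on the fence and the scoop pivots in the jaws. First half now.

Request:
arm_command(plan=[3,0,-1,0,3,0,-1.5,0,3,0,-1.5,0,3,0,-1,0,3,0,0,0,3,0,0,0,3,0,0,0,0,0,0,0])

```text
time_s: 21.3
eef_pos: [0.5672, 0.2869, 0.1046]
eef_rot: [-0.0, 0.632, 0.775, -0.0]
wrist_force: [0.2, -3.0, -2.6]
opening: 0.216
```

```bash
cat > tilt.py <<'E'
from h import *
def tilt(save=None):
    "bar seen from the side: wood mask, and where its end centres would be at some tilts"
    s=shot('side',save);h=cv2.cvtColor(s['color'],cv2.COLOR_RGB2HSV).astype(int)
    o=ctrl.get_obs();M=rot(o['eef_rot']);g=o['eef_pos']*1000+M@np.array([0,0,-15])
    w=(h[...,0]>10)&(h[...,0]<32)&(h[...,2]>130)&(h[...,1]>50)
    u0,v0=proj(s,g/1000).astype(int);m=np.zeros_like(w);m[v0-40:v0+40,u0-40:u0+40]=w[v0-40:v0+40,u0-40:u0+40]
    n,l,st,ce=cv2.connectedComponentsWithStats(m.astype(np.uint8))
    print('wood',[(st[i,:5].tolist(),np.round(ce[i],1).tolist()) for i in range(1,n) if st[i,4]>12])
    for a in(0,20,30,40,45):
        r=np.radians(a);e=lambda x,z:np.round(proj(s,(g+M@np.array([-(x-18.6)*np.cos(r)+z*np.sin(r),0,-((x-18.6)*np.sin(r)+z*np.cos(r))]))/1000),0).tolist()
        print(a,'front top',e(-42,12),'front bot',e(-42,-12),'rear top',e(42,12),'rear bot',e(42,-12),'tail',e(20,-88),'lip',e(-42,-88))
if __name__=='__main__': go(573.1,261.1,99,101.7);tilt()
E
python3 tilt.py
```

```text
t 21.3 pos [567.2 286.9 104.6] yaw 101.66 shift [-26.5   0.5   5.6] turn -0.001 F [ 0.2 -3.  -2.6] T [-0.8  -0.12  0.01] open 0.216 q6 0.08
wood [([232, 96, 80, 80, 2637], [274.3, 134.6])]
0 front top [263.0, 123.0] front bot [263.0, 130.0] rear top [277.0, 137.0] rear bot [277.0, 144.0] tail [273.0, 162.0] lip [264.0, 152.0]
20 front top [263.0, 129.0] front bot [264.0, 137.0] rear top [276.0, 133.0] rear bot [277.0, 142.0] tail [278.0, 166.0] lip [269.0, 162.0]
30 front top [264.0, 133.0] front bot [265.0, 141.0] rear top [275.0, 132.0] rear bot [277.0, 140.0] tail [280.0, 167.0] lip [271.0, 166.0]
40 front top [264.0, 136.0] front bot [267.0, 144.0] rear top [274.0, 131.0] rear bot [277.0, 139.0] tail [282.0, 166.0] lip [274.0, 169.0]
45 front top [265.0, 138.0] front bot [267.0, 146.0] rear top [274.0, 130.0] rear bot [277.0, 138.0] tail [283.0, 166.0] lip [276.0, 170.0]
```

Request:
arm_command(plan=[3,0,0,0,3,0,0,0,3,0,0,0,3,0,0,0,3,0,0,0,3,0,0,0,3,0,0,0,3,0,0,0,0,0,0,0])

```text
time_s: 22.25
eef_pos: [0.5625, 0.3106, 0.1047]
eef_rot: [-0.0, 0.632, 0.775, 0.0]
wrist_force: [0.8, -4.1, -0.4]
opening: 0.207
```

```bash
sed -i 's/(h\[...,2\]>130)&(h\[...,1\]>50)/(h[...,2]>185)\&(h[...,1]>50)/' tilt.py; python3 tilt.py
```

```text
t 22.25 pos [562.5 310.6 104.7] yaw 101.65 shift [-50.6   0.4   5.6] turn -0.001 F [ 0.8 -4.1 -0.4] T [-0.61 -0.18 -0.04] open 0.207 q6 0.12
wood [([256, 129, 22, 12, 167], [267.3, 134.2])]
0 front top [259.0, 119.0] front bot [260.0, 126.0] rear top [273.0, 133.0] rear bot [273.0, 140.0] tail [269.0, 158.0] lip [260.0, 148.0]
20 front top [259.0, 125.0] front bot [261.0, 133.0] rear top [272.0, 129.0] rear bot [273.0, 138.0] tail [274.0, 162.0] lip [265.0, 157.0]
30 front top [260.0, 129.0] front bot [262.0, 137.0] rear top [271.0, 128.0] rear bot [273.0, 136.0] tail [276.0, 162.0] lip [268.0, 161.0]
40 front top [261.0, 132.0] front bot [263.0, 140.0] rear top [270.0, 126.0] rear bot [273.0, 135.0] tail [278.0, 162.0] lip [271.0, 165.0]
45 front top [261.0, 134.0] front bot [264.0, 142.0] rear top [270.0, 126.0] rear bot [273.0, 134.0] tail [279.0, 161.0] lip [272.0, 166.0]
```

Request:
arm_command(plan=[3,0,0,0,3,0,0,0,3,0,0,0,3,0,0,0,3,0,0,0,2,0,0,0,0,0,0,0])

```text
time_s: 23.0
eef_pos: [0.559, 0.3271, 0.1046]
eef_rot: [-0.0, 0.632, 0.775, 0.0]
wrist_force: [-0.3, -2.4, -1.0]
opening: 0.199
```

```bash
python3 tilt.py
```

```text
t 23.0 pos [559.  327.1 104.6] yaw 101.65 shift [-67.5   0.4   5.5] turn -0.001 F [-0.3 -2.4 -1. ] T [-0.53 -0.16  0.01] open 0.199 q6 0.14
wood [([256, 126, 19, 15, 156], [265.2, 132.4])]
0 front top [257.0, 116.0] front bot [257.0, 123.0] rear top [270.0, 130.0] rear bot [270.0, 137.0] tail [267.0, 155.0] lip [258.0, 145.0]
20 front top [257.0, 123.0] front bot [258.0, 130.0] rear top [269.0, 127.0] rear bot [270.0, 135.0] tail [271.0, 159.0] lip [263.0, 155.0]
30 front top [257.0, 126.0] front bot [259.0, 134.0] rear top [268.0, 125.0] rear bot [270.0, 133.0] tail [273.0, 159.0] lip [265.0, 159.0]
40 front top [258.0, 130.0] front bot [261.0, 137.0] rear top [268.0, 124.0] rear bot [270.0, 132.0] tail [275.0, 159.0] lip [268.0, 162.0]
45 front top [259.0, 131.0] front bot [261.0, 139.0] rear top [267.0, 123.0] rear bot [270.0, 131.0] tail [276.0, 158.0] lip [269.0, 163.0]
```

Request:
arm_command(plan=[-1.5,0,0,0,-2,0,0,0,-2,0,0,0,-2,0,-0.5,0,-2,0,-1,0,-2,0,-2,0,-2,0,-2,0,-2,0,-2,0,-2,0,-2,0,-2,0,-2,0,-2,0,-2,0,-2,0,-2,0,0,0,0,0])

```text
time_s: 24.35
eef_pos: [0.5642, 0.3034, 0.1205]
eef_rot: [0.0, 0.632, 0.775, 0.0]
wrist_force: [0.3, -2.7, -2.9]
opening: 0.199
```

```bash
python3 tilt.py
```

```text
t 24.35 pos [564.2 303.4 120.5] yaw 101.61 shift [-43.2   0.2  21.5] turn -0.002 F [ 0.3 -2.7 -2.9] T [-0.53 -0.13 -0.  ] open 0.199 q6 0.11
wood [([258, 125, 21, 11, 172], [268.7, 130.0])]
0 front top [260.0, 115.0] front bot [261.0, 122.0] rear top [274.0, 129.0] rear bot [274.0, 136.0] tail [270.0, 155.0] lip [261.0, 144.0]
20 front top [261.0, 122.0] front bot [262.0, 130.0] rear top [273.0, 126.0] rear bot [274.0, 134.0] tail [275.0, 158.0] lip [266.0, 154.0]
30 front top [261.0, 125.0] front bot [263.0, 133.0] rear top [272.0, 124.0] rear bot [274.0, 133.0] tail [277.0, 159.0] lip [269.0, 158.0]
40 front top [262.0, 129.0] front bot [264.0, 137.0] rear top [272.0, 123.0] rear bot [274.0, 131.0] tail [279.0, 159.0] lip [272.0, 162.0]
45 front top [262.0, 131.0] front bot [265.0, 138.0] rear top [271.0, 122.0] rear bot [274.0, 130.0] tail [280.0, 158.0] lip [273.0, 163.0]
```

Run:
```python
from h import *
L=[]
for i in range(4):
    s=shot('side','s8.png');o=ctrl.get_obs();L.append(np.r_[o['wrist_force'],o['torque']])
print(np.round(np.mean(L,0),2),np.round(np.std(L,0),2))
b=s['color'][100:195,205:335]
cv2.imwrite('pics/g8.png',cv2.resize(b[:,:,::-1],(800,585),interpolation=cv2.INTER_CUBIC))
```

```text
[ 0.51 -2.33 -2.51 -0.57 -0.15 -0.01] [0.56 0.52 0.64 0.02 0.02 0.01]
```

View pics/g8.png

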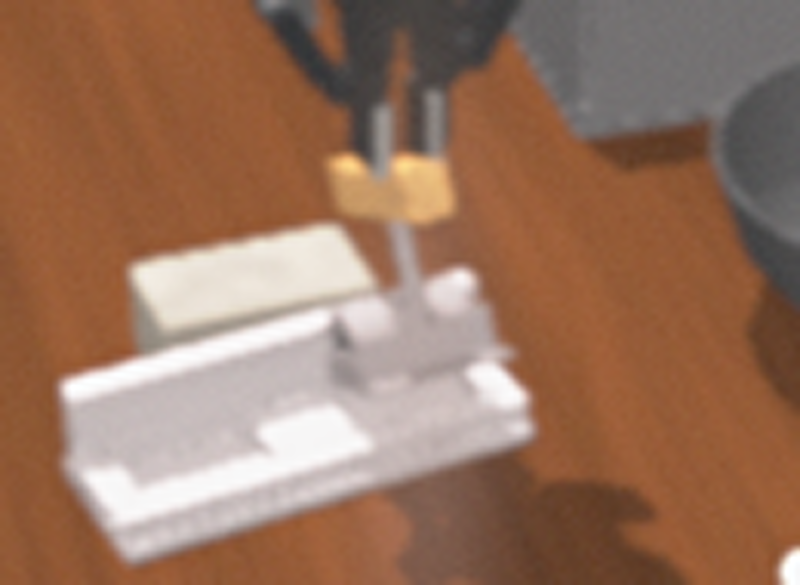

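The scoop is still around 27° with the roller in its slot, at crop (365,320) and (455,285), against the fence. It looks as if the base rubbed the sill while backing off and tilted back. I tilt again at this greater height, then back off level.

Request:
arm_command(plan=[3,0,0,0,3,0,0,0,3,0,0,0,3,0,0,0,3,0,0,0,3,0,0,0,3,0,0,0,3,0,0,0,3,0,0,0,2,0,0,0,0,0,0,0])

```text
time_s: 25.7
eef_pos: [0.558, 0.3324, 0.1201]
eef_rot: [0.0, 0.632, 0.775, 0.0]
wrist_force: [0.6, -2.3, -1.6]
opening: 0.201
```

```bash
python3 tilt.py
```

```text
t 25.7 pos [558.  332.4 120.1] yaw 101.65 shift [-72.9   0.4  21.1] turn -0.001 F [ 0.6 -2.3 -1.6] T [-0.55 -0.14 -0.03] open 0.201 q6 0.15
wood [([256, 120, 18, 15, 145], [264.9, 126.5])]
0 front top [256.0, 111.0] front bot [256.0, 118.0] rear top [269.0, 124.0] rear bot [269.0, 131.0] tail [266.0, 150.0] lip [257.0, 140.0]
20 front top [256.0, 117.0] front bot [257.0, 125.0] rear top [268.0, 121.0] rear bot [269.0, 129.0] tail [270.0, 153.0] lip [262.0, 150.0]
30 front top [257.0, 121.0] front bot [258.0, 129.0] rear top [267.0, 119.0] rear bot [269.0, 128.0] tail [273.0, 154.0] lip [264.0, 153.0]
40 front top [257.0, 124.0] front bot [260.0, 132.0] rear top [267.0, 118.0] rear bot [269.0, 126.0] tail [275.0, 153.0] lip [267.0, 157.0]
45 front top [258.0, 126.0] front bot [260.0, 134.0] rear top [266.0, 117.0] rear bot [269.0, 125.0] tail [276.0, 153.0] lip [269.0, 158.0]
```

Request:
arm_command(plan=[3,0,0,0,3,0,0,0,2,0,0,0,0,0,0,0,-2,0,0,0,-3,0,0,0,-3,0,0,0,-3,0,0,0,-3,0,0,0,-3,0,0,0,-3,0,0,0,0,0,0,0])

```text
time_s: 26.95
eef_pos: [0.5606, 0.3198, 0.1201]
eef_rot: [0.0, 0.632, 0.775, -0.0]
wrist_force: [0.7, -2.2, -2.9]
opening: 0.195
```

```bash
python3 tilt.py
```

```text
t 26.95 pos [560.6 319.8 120.1] yaw 101.61 shift [-60.    0.4  21.1] turn -0.002 F [ 0.7 -2.2 -2.9] T [-0.52 -0.16 -0.03] open 0.195 q6 0.13
wood [([257, 123, 19, 12, 149], [266.6, 128.4])]
0 front top [258.0, 113.0] front bot [258.0, 120.0] rear top [271.0, 126.0] rear bot [271.0, 133.0] tail [268.0, 152.0] lip [259.0, 142.0]
20 front top [258.0, 119.0] front bot [259.0, 127.0] rear top [270.0, 123.0] rear bot [271.0, 131.0] tail [272.0, 156.0] lip [264.0, 152.0]
30 front top [258.0, 123.0] front bot [260.0, 131.0] rear top [269.0, 121.0] rear bot [271.0, 130.0] tail [275.0, 156.0] lip [266.0, 156.0]
40 front top [259.0, 126.0] front bot [262.0, 134.0] rear top [269.0, 120.0] rear bot [271.0, 128.0] tail [277.0, 156.0] lip [269.0, 159.0]
45 front top [260.0, 128.0] front bot [262.0, 136.0] rear top [268.0, 119.0] rear bot [271.0, 128.0] tail [278.0, 155.0] lip [271.0, 160.0]
```

Request:
arm_command(plan=[3,0,0,0,3,0,0,0,3,0,0,0,3,0,0,0,3,0,0,0,3,0,0,0,2,0,0,0,0,0,0,0,-30,0,-2,0,-45,0,-8,0,-35,0,-10,0,-10,0,-10,0,0,0,0,0,0,0,0,0])

```text
time_s: 28.4
eef_pos: [0.5807, 0.2234, 0.1504]
eef_rot: [-0.0, 0.632, 0.775, 0.001]
wrist_force: [0.2, 0.1, -1.5]
opening: 0.19
```

```bash
python3 tilt.py
python3 - <<'E'
from h import *
s=shot('side','s9.png');i=s['color'];f=lambda P:proj(s,np.array(P)/1000)
na=np.array([564.9,300.9]);d=np.array([.979,.203]);n=np.array([-.203,.979])
# sample brightness along nest_a centre line at heights, and a strip
for lab,c in(('a',na),('b',na-110*d)):
    print(lab,[tuple(int(x) for x in np.round(f([*(c+k*d),44]))) for k in(-30,30)],[i[tuple(np.round(f([*(c+k*d),z]))[::-1].astype(int))].tolist() for k in(-20,0,20) for z in(26,44)])
E
```

```text
t 28.4 pos [580.7 223.4 150.4] yaw 101.63 shift [38.4  0.1 51.4] turn -0.001 F [ 0.2  0.1 -1.5] T [-0.03  0.04 -0.02] open 0.19 q6 -0.03
wood [([270, 123, 23, 20, 216], [282.6, 133.3])]
0 front top [273.0, 119.0] front bot [273.0, 127.0] rear top [288.0, 134.0] rear bot [288.0, 142.0] tail [284.0, 161.0] lip [273.0, 150.0]
20 front top [273.0, 126.0] front bot [275.0, 134.0] rear top [287.0, 130.0] rear bot [289.0, 139.0] tail [289.0, 165.0] lip [279.0, 160.0]
30 front top [274.0, 129.0] front bot [276.0, 138.0] rear top [287.0, 129.0] rear bot [289.0, 138.0] tail [291.0, 166.0] lip [282.0, 165.0]
40 front top [274.0, 133.0] front bot [277.0, 142.0] rear top [286.0, 127.0] rear bot [289.0, 136.0] tail [294.0, 165.0] lip [285.0, 168.0]
45 front top [275.0, 135.0] front bot [278.0, 143.0] rear top [285.0, 127.0] rear bot [288.0, 135.0] tail [295.0, 165.0] lip [287.0, 169.0]
a [(262, 159), (280, 153)] [[194, 179, 177], [226, 216, 214], [162, 146, 144], [231, 222, 220], [172, 156, 154], [228, 218, 218]]
b [(227, 169), (246, 163)] [[200, 190, 188], [198, 187, 189], [198, 186, 187], [202, 190, 191], [199, 186, 188], [199, 188, 187]]
```

The wrist force dropped by the roller's weight and nest_a shows a lit curved surface, so the roller has left the scoop. Heading back to the pan; from there I check the nest by numbers in the free top view.

Request:
arm_command(plan=[-19,-16,-6,0,-20,-17,-6,0,-20,-17,-6,0,-19,-17,-6,0,0,0,0,0.06,0,0,0,0.06,0,0,0,0.06,-29,0,0,0,-40,0,0,0,-40,0,0,0,-40,0,0,0,-40,0,0,0,-40,0,0,0,-40,0,0,0,-40,0,0,0,-40,0,0,0,-40,0,0,0,-40,0,0,0,-40,0,0,0,-35,0,0,0])

```text
time_s: 30.5
eef_pos: [0.5429, -0.3719, 0.1732]
eef_rot: [-0.001, 0.698, 0.716, 0.0]
wrist_force: [1.1, -0.0, -0.6]
opening: 0.192
```

Run:
```python
from pan import *
go(542.5,-375,120,91.3)
pan()
c=shot('top','t10.png');i=cv2.cvtColor(c['color'],cv2.COLOR_RGB2GRAY).astype(int)
print('a');print('\n'.join(' '.join('%3d'%x for x in r) for r in i[168:206:2,172:208]))
ii=c['color'].astype(int);print('lip row',[int(x) for x in i[185,415:445]])
print('expect roller a top ctr px',proj(c,[.5649,.3009,.044]),'b',proj(c,[.4571,.2787,.044]))
```

```text
t 30.5 pos [ 542.9 -371.9  173.2] yaw 91.39 shift [-3.2 -0.5 53.2] turn 0.002 F [ 1.1 -0.  -0.6] T [-0.03 -0.03  0.05] open 0.192 q6 -0.81
rollers ctr [ 538.5 -198.5] size [30.8 60.9] ang 88.03 box [[508.0, -213.0], [568.0, -215.0], [569.0, -184.0], [509.0, -182.0]]
rollers ctr [ 541.2 -261.8] size [65.4 32.2] ang 1.06 box [[508.0, -246.0], [509.0, -278.0], [574.0, -277.0], [574.0, -245.0]]
a
106  90 205 204 188 188 186 179 255 252 251 251 250 251 251 252 254 213 253 251 253 255 138 190 246  48  50  84  82  81  82  82  82  82  81  81
100  98 222 186 187 187 185 180 255 253 252 253 254 251 248 246 250 166 255 252 252 255  92 191 198  99  54  89  89  89  89  88  89  88  89  88
 93 103 126 185 192 202 203 212 205 214 208 193 178 160 137  99 249 253 227 254 252 255 202 180 190 167  46  85  86  85  86  85  86  86  87  85
142 106  94 114 117 215 221 227 220 219 212 199 183 170 147 119 135 192 178 255 252 253 255 126 185 255  61  72  81  79  81  79  81  81  79  81
254 101  93 109 116 214 217 226 224 219 214 205 188 172 136 130 110 196 139 255 253 253 255 112 188 191 154  44  82  83  83  83 
[... 1573 characters left out ...]
92 125  57 101  98  98 100
255 255 252 254 255  99 105 180 194 188 188 194 190 184 255 253 251 251 251 250 251 251 253 238 253 253 255 207 174 182 211  46  91  90  90  90
142 255 253 253 255  87 107  75 198 190 186 191 192 184 255 253 251 251 251 250 251 252 252 234 254 253 254 255 127 179 255  65  55  95  91  91
 52 255 254 253 255 201 100 103 219 190 187 188 194 187 227 254 252 251 251 251 250 252 254 177 255 253 254 255 116 182 187 155  54  95  93  94
lip row [115, 113, 115, 115, 113, 114, 113, 115, 114, 113, 114, 113, 114, 114, 115, 115, 114, 115, 113, 115, 115, 113, 104, 231, 221, 222, 223, 236, 73, 68]
expect roller a top ctr px [182.59606561 182.47652738] b [190.09451897 224.03276868]
```

The top view shows the roller seated in nest_a: a parallel cylinder about 60 mm long, with its top centred near px (183,183) against the expected (182.6,182.5). The lip position shows the scoop hanging about 15° nose down, so I set it on the pan floor, press it flat and regrip.

Request:
arm_command(plan=[6,0,15,0,6,0,22,0,4,0,22,0,0,0,14,0,0,0,5,0,0,0,3,0,0,0,3,0,0,0,3,0,0,0,3,0,0,0,2,0,0,0,0,0])

```text
time_s: 31.7
eef_pos: [0.5427, -0.3567, 0.0834]
eef_rot: [0.001, 0.699, 0.715, -0.0]
wrist_force: [-0.3, -1.8, 4.5]
opening: 0.192
```

Run:
```python
from h import *
go(542.5,-355,75,91.3)
```

```text
t 31.7 pos [ 542.7 -356.7   83.4] yaw 91.30 shift [ 1.7 -0.2  8.4] turn -0.0 F [-0.3 -1.8  4.5] T [-0.2  0.  -0. ] open 0.192 q6 -0.79
```

Request:
arm_command(plan=[0,0,2,0,0,0,2,0,0,0,1.5,0,0,0,0,0])

```text
time_s: 32.1
eef_pos: [0.5437, -0.3601, 0.0816]
eef_rot: [0.005, 0.699, 0.715, -0.001]
wrist_force: [-4.0, -5.4, 18.2]
opening: 0.191
```

Request:
arm_command(plan=[0,0,0,0,0,0,0,0,0,0,0,0,0,0,0,0,0,0,2,0,0,0,1.5,0,0,0,0,0], grip=0.6)

```text
time_s: 32.8
eef_pos: [0.5417, -0.3551, 0.0724]
eef_rot: [-0.001, 0.699, 0.715, -0.0]
wrist_force: [0.1, 0.3, -0.4]
opening: 0.601
```

Request:
arm_command(plan=[0,0,0,0,0,0,0,0,0,0,0,0,0,0,0,0,0,0,0,0,0,0,0,0,0,0,0,0], grip=0)

```text
time_s: 33.5
eef_pos: [0.5423, -0.3556, 0.0734]
eef_rot: [0.0, 0.699, 0.715, 0.0]
wrist_force: [0.7, -0.1, 2.0]
opening: 0.232
```

Run:
```python
from h import *
go(542.5,-355,75,91.3)
```

```text
t 33.5 pos [ 542.3 -355.6   73.4] yaw 91.32 shift [ 0.6  0.2 -1.6] turn 0.0 F [ 0.7 -0.1  2. ] T [-0.02 -0.22 -0.01] open 0.232 q6 -0.79
```

Run:
```python
from pan import *
pan()
c=shot('top');i=cv2.cvtColor(c['color'],cv2.COLOR_RGB2GRAY).astype(int)
for v in(179,182,185): print(v,[int(x) for x in i[v,405:432]])
print([ (u,onz(c,u,182,.005)[1].round(4)) for u in(410,415,420,425)])
```

```text
rollers ctr [ 538.5 -198.5] size [30.8 61. ] ang 88.03 box [[508.0, -213.0], [568.0, -215.0], [569.0, -184.0], [509.0, -182.0]]
rollers ctr [ 541.2 -261.8] size [65.4 32.2] ang 1.06 box [[508.0, -246.0], [509.0, -278.0], [574.0, -277.0], [574.0, -245.0]]
rollers ctr [ 576.9 -359.1] size [20.5 61.1] ang 39.79 box [[550.0, -342.0], [589.0, -389.0], [604.0, -376.0], [565.0, -329.0]]
179 [157, 140, 124, 113, 114, 114, 114, 114, 114, 115, 112, 114, 112, 136, 133, 120, 105, 195, 194, 193, 193, 185, 189, 95, 62, 75, 121]
182 [200, 181, 165, 84, 74, 118, 116, 114, 115, 114, 115, 114, 108, 160, 219, 216, 216, 224, 105, 109, 81, 62, 74, 109, 141, 141, 140]
185 [200, 183, 169, 93, 71, 116, 115, 114, 113, 113, 112, 113, 111, 140, 220, 217, 220, 195, 54, 72, 104, 126, 127, 131, 132, 135, 138]
[(410, np.float64(-0.2918)), (415, np.float64(-0.3049)), (420, np.float64(-0.3181)), (425, np.float64(-0.3312))]
```

The lip is at y≈-312, so the grip is now only about 2 mm behind the scoop's origin. I regrip 17 mm farther back to get the earlier leverage.

Request:
arm_command(plan=[0,0,0,0,0,0,0,0,0,0,0,0,-6,0,0,0,-6,0,0,0,-5,0,0,0,0,0,0,0], grip=0.6)

```text
time_s: 34.3
eef_pos: [0.5423, -0.3736, 0.0732]
eef_rot: [0.0, 0.699, 0.715, -0.0]
wrist_force: [0.5, -0.1, -0.1]
opening: 0.6
```

Request:
arm_command(plan=[0,0,0,0,0,0,0,0,0,0,0,0,0,0,0,0,0,0,0,0,0,0,0,0,0,0,0,0], grip=0)

```text
time_s: 35.0
eef_pos: [0.5426, -0.3725, 0.0733]
eef_rot: [0.0, 0.699, 0.715, 0.0]
wrist_force: [1.0, -0.0, 1.4]
opening: 0.234
```

Run:
```python
from h import *
go(542.0,-296,75,91.3)
c=shot('top');i=cv2.cvtColor(c['color'],cv2.COLOR_RGB2GRAY).astype(int)
for v in(182,185): print(v,[int(x) for x in i[v,405:432]])
```

```text
t 35.0 pos [ 542.6 -372.5   73.3] yaw 91.32 shift [76.5  1.2 -1.7] turn 0.0 F [ 1.  -0.   1.4] T [-0.05 -0.1   0.04] open 0.234 q6 -0.80
182 [200, 180, 165, 83, 73, 119, 117, 115, 115, 114, 114, 114, 110, 159, 218, 216, 218, 224, 101, 111, 112, 112, 109, 116, 146, 249, 248]
185 [200, 183, 168, 93, 72, 117, 114, 114, 115, 114, 113, 113, 113, 110, 222, 215, 214, 219, 140, 109, 113, 113, 127, 135, 110, 96, 70]
```

Request:
arm_command(plan=[3,0,1,0,6,0,0.5,0,7,0,0,0,7,0,0,0,7,0,0,0,7,0,0,0,7,0,0,0,7,0,0,0,7,0,0,0,5,0,0.5,0,3,0,0.7,0,3,0,1,0,3,0,1,0,3,0,1,0,3,0,0,0,3,0,0,0])

```text
time_s: 36.65
eef_pos: [0.5442, -0.2995, 0.0747]
eef_rot: [0.009, 0.699, 0.715, -0.002]
wrist_force: [-3.1, -13.0, 22.4]
opening: 0.23
```

Run:
```python
from h import *
go(542.0,-272.9,73,91.3)
```

```text
t 36.65 pos [ 544.2 -299.5   74.7] yaw 91.32 shift [26.7 -1.6  1.2] turn 0.0 F [ -3.1 -13.   22.4] T [-2.51  0.87  0.07] open 0.23 q6 -0.71
```

Request:
arm_command(plan=[3,0,0.5,0,3,0,0.5,0,3,0,0,0,3,0,0,0,3,0,0,0,3,0,0,0,0,0,0,0])

```text
time_s: 37.35
eef_pos: [0.5446, -0.2793, 0.0731]
eef_rot: [0.008, 0.699, 0.715, -0.001]
wrist_force: [0.5, -9.1, 23.0]
opening: 0.231
```

Run:
```python
from h import *
go(542.0,-272.9,73,91.3)
```

```text
t 37.35 pos [ 544.6 -279.3   73.1] yaw 91.31 shift [ 6.5 -2.4  0. ] turn 0.0 F [ 0.5 -9.1 23. ] T [-1.45  0.22  0.02] open 0.231 q6 -0.69
```

Request:
arm_command(plan=[3,0,0,0,3,0,0,0,2,0,0,0,0,0,0,0])

```text
time_s: 37.75
eef_pos: [0.5447, -0.2731, 0.0739]
eef_rot: [0.009, 0.699, 0.715, -0.001]
wrist_force: [-0.9, -11.9, 25.3]
opening: 0.235
```

Run:
```python
from h import *
go(542.0,-272.9,73,91.3)
```

```text
t 37.75 pos [ 544.7 -273.1   73.9] yaw 91.31 shift [ 0.3 -2.7  0.9] turn 0.0 F [ -0.9 -11.9  25.3] T [-2.38  0.5   0.04] open 0.235 q6 -0.68
```

Request:
arm_command(plan=[1.5,0,0,0,0,0,0,0,-2,0,-2,0,-2,0,-4,0,0,0,-6,0,0,0,-8,0,0,0,-10,0,0,0,-12,0,0,0,-15,0,0,0,-15,0,0,0,-15,0,0,0,-10,0,0,0,-5,0,0,0,0,0])

```text
time_s: 39.15
eef_pos: [0.5403, -0.2681, 0.1694]
eef_rot: [0.001, 0.699, 0.715, 0.0]
wrist_force: [0.4, -1.0, -1.8]
opening: 0.23
```

Run:
```python
from pan import *
go(530,134,170,91.3);pan()
L=[]
for k in range(4):
    shot('top');o=ctrl.get_obs();L.append(np.r_[o['wrist_force'],o['torque']])
print(np.round(np.mean(L,0),2))
```

```text
t 39.15 pos [ 540.3 -268.1  169.4] yaw 91.32 shift [402.3  -1.1  -1. ] turn 0.0 F [ 0.4 -1.  -1.8] T [-0.07  0.02  0.  ] open 0.23 q6 -0.68
rollers ctr [ 548.8 -353.5] size [140.7  40. ] ang 51.17 box [[489.0, -396.0], [520.0, -421.0], [609.0, -311.0], [577.0, -286.0]]
rollers ctr [ 570.4 -256.9] size [26.  74.1] ang 46.9 box [[534.0, -241.0], [589.0, -292.0], [606.0, -273.0], [552.0, -222.0]]
[ 0.24  0.3  -2.3  -0.07 -0.    0.01]
```

Request:
arm_command(plan=[5,0,-5,0,10,0,-5,0,16,0,0,0,22,0,0,0,26,0,0,0,26,0,0,0,26,0,0,0,26,0,0,0,26,0,0,0,26,0,0,0,26,0,0,0,26,0,0,0,26,0,0,0,26,0,0,0,26,0,0,0,23,0,0,0,18,0,0,0,12,0,0,0,6,0,0,0,3,0,0,0])

```text
time_s: 41.4
eef_pos: [0.5305, 0.1336, 0.1784]
eef_rot: [0.0, 0.699, 0.715, -0.0]
wrist_force: [-0.8, 0.0, -1.4]
opening: 0.23
```

Run:
```python
from pan import *
pan();go(530,134,170,101.7)
c=shot('top');i=cv2.cvtColor(c['color'],cv2.COLOR_RGB2GRAY).astype(int)
print('\n'.join(' '.join('%3d'%x for x in r) for r in i[172:212:4,366:420:2]))
```

```text
rollers ctr [ 537.2 -250.1] size [62.8 34.1] ang 0.77 box [[506.0, -233.0], [506.0, -268.0], [569.0, -267.0], [568.0, -233.0]]
t 41.45 pos [530.6 133.4 178.4] yaw 91.34 shift [ 0.6 -0.6  8.4] turn -0.181 F [ 0.1  0.8 -2.5] T [-0.    0.05  0.01] open 0.23 q6 0.01
 93 101 101 100 100 105 104 105 103 113 113 113 112 116 118 119 119 118 118 121 121 124 123 124 122 118 119
 60 137  70 101 100  99 110 111 110 111 120 118 118 119 132 131 130 131 131 131 131 132 130 129 128 130 129
 54 118  84 128 125 124 124 122 124 124 123 125 124 123 120 120 119 120 124 126 127 127 126 126 127 126 125
 55  99  83  83 125 126 125 126 125 125 124 125 157 190 224 240 230 226 199  82 131 127 127 127 128 128 127
 60  81  94  84 128 126 127 125 126 125 124 125 131 185 222 238 231 227 207  92 131 127 127 127 126 127 125
 68  62 109  85 128 127 126 127 128 127 127 127 116 181 222 236 233 226 211 121 131 127 128 128 128 127 127
 72  63 121  82 125 124 125 127 127 125 124 124 112 179 219 234 233 226 213 152 128 124 126 124 123 126 125
 67  42 136  81 126 125 126 124 126 125 126 125 122 177 216 232 233 225 212 162  79 126 125 125 126 125 126
 71  44 136  82 125 123 127 128 126 126 126 126 126 169 195 212 211 180 191 150  81 126 123 125 124 125 124
 66  47 136  83 126 122 122 122 122 121 121 122 122 123 122 121 122 124 121 123 122 126 126 126 125 124 124
```

One roller remains in the pan (y≈-250), so the second is in the scoop. On to nest_b.

Request:
arm_command(plan=[0,0,0,-0.06,0,0,0,-0.06,0,0,0,-0.061,4,-2,0,0,9,-4,0,0,13,-5,0,0,15,-6,0,0,15,-6,0,0,15,-6,5,0,13,-6,10,0,9,-4,14,0,4,-2,16,0,2,-1,14,0,0,0,9,0,0,0,6,0,0,0,3,0,0,0,0,0])

```text
time_s: 43.2
eef_pos: [0.4698, 0.2211, 0.1012]
eef_rot: [-0.0, 0.632, 0.775, -0.0]
wrist_force: [-0.7, 0.2, -2.0]
opening: 0.229
```

Run:
```python
from h import *
# target = contact pose
go(572.4-107.7,262.1-22.3,102,101.65)
```

```text
t 43.2 pos [469.8 221.1 101.2] yaw 101.65 shift [19.3 -1.2 -0.8] turn 0.0 F [-0.7  0.2 -2. ] T [-0.01 -0.01 -0.01] open 0.229 q6 0.01
```

Request:
arm_command(plan=[3,0,0,0,5,-1,0,0,5,0,0,0,5,0,0,0,4,0,0,0,3,0,-1,0,3,0,-1.5,0,3,0,-1.5,0,3,0,-1.5,0,3,0,-1.5,0,3,0,-1.5,0,3,0,-1.5,0,3,0,0,0,3,0,0,0,3,0,0,0,3,0,0,0,3,0,0,0,3,0,0,0,3,0,0,0,3,0,0,0])

```text
time_s: 45.2
eef_pos: [0.4552, 0.287, 0.1117]
eef_rot: [0.0, 0.631, 0.775, 0.0]
wrist_force: [1.0, -4.2, -1.4]
opening: 0.231
```

```bash
sed -i 's/572.4/573.1/' tilt.py; python3 tilt.py
```

```text
t 45.2 pos [455.2 287.  111.7] yaw 101.69 shift [-49.3 110.3  12.7] turn -0.0 F [ 1.  -4.2 -1.4] T [-0.93 -0.3   0.01] open 0.231 q6 0.14
wood [([224, 134, 21, 14, 159], [234.0, 140.7])]
0 front top [224.0, 126.0] front bot [225.0, 133.0] rear top [237.0, 140.0] rear bot [237.0, 148.0] tail [235.0, 166.0] lip [227.0, 155.0]
20 front top [225.0, 132.0] front bot [227.0, 140.0] rear top [236.0, 137.0] rear bot [237.0, 146.0] tail [239.0, 170.0] lip [232.0, 165.0]
30 front top [225.0, 136.0] front bot [228.0, 144.0] rear top [235.0, 135.0] rear bot [237.0, 144.0] tail [241.0, 171.0] lip [234.0, 170.0]
40 front top [226.0, 140.0] front bot [229.0, 148.0] rear top [234.0, 134.0] rear bot [237.0, 143.0] tail [243.0, 171.0] lip [237.0, 173.0]
45 front top [227.0, 141.0] front bot [230.0, 149.0] rear top [234.0, 133.0] rear bot [237.0, 142.0] tail [244.0, 170.0] lip [238.0, 174.0]
```

Request:
arm_command(plan=[3,0,0,0,3,0,0,0,3,0,0,0,3,0,0,0,3,0,0,0,3,0,0,0,3,0,0,0,3,0,0,0,3,0,0,0,0,0,0,0])

```text
time_s: 46.25
eef_pos: [0.4493, 0.3137, 0.1113]
eef_rot: [-0.0, 0.631, 0.776, 0.0]
wrist_force: [0.5, -3.2, -1.6]
opening: 0.221
```

```bash
python3 tilt.py
```

```text
t 46.25 pos [449.3 313.7 111.3] yaw 101.71 shift [-76.6 110.5  12.3] turn 0.0 F [ 0.5 -3.2 -1.6] T [-0.75 -0.22  0.04] open 0.221 q6 0.19
wood [([222, 130, 17, 14, 135], [230.0, 136.2]), ([237, 137, 18, 4, 18], [245.5, 138.5])]
0 front top [221.0, 122.0] front bot [221.0, 129.0] rear top [232.0, 136.0] rear bot [233.0, 143.0] tail [231.0, 162.0] lip [223.0, 151.0]
20 front top [221.0, 128.0] front bot [223.0, 136.0] rear top [231.0, 133.0] rear bot [233.0, 141.0] tail [236.0, 165.0] lip [228.0, 161.0]
30 front top [222.0, 132.0] front bot [224.0, 140.0] rear top [231.0, 131.0] rear bot [233.0, 140.0] tail [237.0, 166.0] lip [230.0, 165.0]
40 front top [223.0, 135.0] front bot [225.0, 143.0] rear top [230.0, 130.0] rear bot [233.0, 138.0] tail [239.0, 166.0] lip [233.0, 168.0]
45 front top [223.0, 137.0] front bot [226.0, 145.0] rear top [230.0, 129.0] rear bot [233.0, 137.0] tail [240.0, 165.0] lip [234.0, 170.0]
```

Request:
arm_command(plan=[3,0,0,0,3,0,0,0,2,0,0,0,0,0,0,0,-30,0,-2,0,-45,0,-8,0,-35,0,-10,0,-10,0,-10,0,0,0,0,0,0,0,0,0])

```text
time_s: 47.3
eef_pos: [0.4723, 0.2046, 0.1417]
eef_rot: [-0.0, 0.632, 0.775, 0.001]
wrist_force: [-0.5, 0.0, -1.3]
opening: 0.22
```

```bash
python3 - <<'E'
from h import *
L=[]
for k in range(4):
    s=shot('side');o=ctrl.get_obs();L.append(o['wrist_force'])
print(np.round(np.mean(L,0),2)); go(532,-12,150,78)
i=s['color'];f=lambda P:proj(s,np.array(P)/1000)
na=np.array([564.9,300.9]);d=np.array([.979,.203])
for lab,c in(('a',na),('b',na-110*d)):
    print(lab,[i[tuple(np.round(f([*(c+k*d),z]))[::-1].astype(int))].tolist() for k in(-20,0,20) for z in(26,44)])
E
python3 tilt.py
```

```text
[ 0.14 -0.17 -1.25]
t 47.5 pos [471.5 204.7 140.8] yaw 101.78 shift [-224.5   15.    -9.3] turn 0.415 F [-0.1  0.2 -1.1] T [ 0.05 -0.01 -0.02] open 0.223 q6 -0.03
a [[193, 178, 175], [234, 224, 224], [200, 184, 182], [231, 221, 219], [203, 184, 184], [227, 217, 215]]
b [[201, 188, 189], [238, 229, 229], [206, 193, 193], [236, 227, 228], [214, 200, 200], [235, 226, 226]]
t 47.5 pos [471.5 204.7 140.8] yaw 101.78 shift [ 34.5 111.   41.7] turn 0.001 F [-0.1  0.2 -1.1] T [ 0.05 -0.01 -0.02] open 0.223 q6 -0.03
wood [([236, 141, 21, 14, 177], [246.0, 147.9])]
0 front top [236.0, 131.0] front bot [236.0, 139.0] rear top [249.0, 147.0] rear bot [250.0, 155.0] tail [247.0, 174.0] lip [238.0, 162.0]
20 front top [236.0, 138.0] front bot [238.0, 147.0] rear top [248.0, 143.0] rear bot [250.0, 152.0] tail [252.0, 178.0] lip [243.0, 173.0]
30 front top [237.0, 142.0] front bot [239.0, 150.0] rear top [248.0, 142.0] rear bot [250.0, 151.0] tail [254.0, 179.0] lip [246.0, 177.0]
40 front top [238.0, 146.0] front bot [240.0, 154.0] rear top [247.0, 140.0] rear bot [250.0, 149.0] tail [256.0, 179.0] lip [249.0, 181.0]
45 front top [238.0, 148.0] front bot [241.0, 156.0] rear top [246.0, 140.0] rear bot [250.0, 148.0] tail [257.0, 178.0] lip [250.0, 183.0]
```

Both nests now show a lit roller and the scoop is empty, still tilted about 40°. I'll set the lip on the mat and drag it back so friction swings the scoop level. First, above the mat.

Request:
arm_command(plan=[0,0,0,0.06,0,0,0,0.06,0,0,0,0.063,-28,10,0,0,-28,10,0,0,-28,10,0,0,-28,10,0,0,-28,10,0,0,-26,7,0,0,0,0,14,0,0,0,14,0,0,0,10,0,0,0,5,0,0,0,0,0])

```text
time_s: 48.95
eef_pos: [0.5316, 0.0398, 0.0971]
eef_rot: [-0.001, 0.699, 0.715, -0.001]
wrist_force: [-0.6, 0.0, -1.0]
opening: 0.22
```

```bash
python3 tilt.py
python3 - <<'E'
from h import *
c=shot('top','t11.png');i=cv2.cvtColor(c['color'],cv2.COLOR_RGB2GRAY).astype(int)
print('\n'.join(' '.join('%3d'%x for x in r) for r in i[208:248:2,178:214]))
E
```

```text
t 48.95 pos [531.6  39.8  97.1] yaw 91.28 shift [220.3  46.5  -1.9] turn -0.182 F [-0.6  0.  -1. ] T [0.06 0.   0.04] open 0.22 q6 -0.17
wood [([278, 190, 18, 15, 164], [288.0, 196.8])]
0 front top [279.0, 176.0] front bot [279.0, 183.0] rear top [290.0, 196.0] rear bot [289.0, 204.0] tail [286.0, 221.0] lip [279.0, 206.0]
20 front top [279.0, 182.0] front bot [280.0, 191.0] rear top [289.0, 193.0] rear bot [290.0, 202.0] tail [290.0, 228.0] lip [282.0, 219.0]
30 front top [279.0, 186.0] front bot [280.0, 196.0] rear top [289.0, 191.0] rear bot [290.0, 201.0] tail [292.0, 229.0] lip [285.0, 224.0]
40 front top [280.0, 190.0] front bot [281.0, 200.0] rear top [288.0, 189.0] rear bot [290.0, 199.0] tail [293.0, 230.0] lip [287.0, 229.0]
45 front top [280.0, 192.0] front bot [282.0, 202.0] rear top [288.0, 188.0] rear bot [290.0, 198.0] tail [294.0, 230.0] lip [288.0, 231.0]
111 118  80 224 211 205 209 211 205 255 255 254 254 254 253 254 254 255 203 255 255 255 255 137 200 212  85  66 108 108 108 107 107 107 108 108
226 114 115 222 212 205 206 212 208 255 255 255 255 255 255 255 255 254
[... 1964 characters left out ...]
 148 119 115 133 155 149 156 160 148 191 237 249 255 236 255 255 255 255 246 255 254 255 255 148 213 215 229  54  60 100  97
 83 255 255 255 255 255 113 117 149 200 208 229 216 203 201 255 255 254 254 254 254 254 254 255 255 255 255 255 255 154 215 208  60  59  99  97
 88 252 255 255 255 255  83 119 129 211 207 207 207 208 206 255 255 255 255 255 255 255 255 255 177 255 255 251 174 154 175 164  99 100 101 100
 91 144 255 255 255 255 134 123 113 230 213 253 240 221 193 255 255 249 194 132  99 119 103 153 110 104  95  92  94  96  98  98  98  98  99  97
 92  87 144 252 215 140 146 138 151 150 108 120 101 134 105  96  89  87  87  90  90  90  93  94  94  93  95  95  93  94  93  92  93  93  92  92
```

Roller b also lies parallel in its nest. Now the drag on the mat.

Request:
arm_command(plan=[0,0,4,0,0,0,3,0,0,0,2,0,-4,0,0.5,0,-4,0,0,0,-4,0,0,0,-4,0,0,0,-4,0,0,0,-4.5,0,0.8,0,-4.5,0,0.8,0,-4.5,0,0.8,0,-4.5,0,0.8,0,0,0,0,0])

```text
time_s: 50.35
eef_pos: [0.5339, 0.0002, 0.086]
eef_rot: [0.0, 0.7, 0.714, 0.0]
wrist_force: [1.0, 1.1, 1.0]
opening: 0.218
```

```bash
python3 tilt.py
```

```text
t 50.35 pos [5.339e+02 2.000e-01 8.600e+01] yaw 91.16 shift [260.   44.5 -13. ] turn -0.184 F [1.  1.1 1. ] T [ 0.13  0.03 -0.03] open 0.218 q6 -0.24
wood [([284, 203, 19, 16, 182], [294.0, 210.8])]
0 front top [284.0, 189.0] front bot [284.0, 196.0] rear top [295.0, 211.0] rear bot [295.0, 218.0] tail [291.0, 235.0] lip [283.0, 219.0]
20 front top [284.0, 195.0] front bot [285.0, 204.0] rear top [295.0, 207.0] rear bot [295.0, 216.0] tail [295.0, 242.0] lip [287.0, 232.0]
30 front top [284.0, 199.0] front bot [285.0, 209.0] rear top [294.0, 205.0] rear bot [295.0, 215.0] tail [297.0, 244.0] lip [290.0, 238.0]
40 front top [285.0, 203.0] front bot [286.0, 213.0] rear top [294.0, 203.0] rear bot [295.0, 213.0] tail [299.0, 245.0] lip [292.0, 243.0]
45 front top [285.0, 206.0] front bot [287.0, 215.0] rear top [293.0, 202.0] rear bot [295.0, 212.0] tail [300.0, 245.0] lip [293.0, 245.0]
```

Request:
arm_command(plan=[-3,0,2,0,-4,0,2,0,-4,0,2,0,-4,0,1.5,0,-4,0,1.5,0,0,0,0,0])

```text
time_s: 51.0
eef_pos: [0.5383, -0.0194, 0.0829]
eef_rot: [0.004, 0.7, 0.715, 0.002]
wrist_force: [-7.8, 2.6, 36.7]
opening: 0.221
```

```bash
python3 tilt.py
```

```text
t 51.0 pos [538.3 -19.4  82.9] yaw 91.22 shift [279.6  40.9 -16.4] turn -0.183 F [-7.8  2.6 36.7] T [0.73 1.22 0.09] open 0.221 q6 -0.28
wood [([287, 205, 19, 21, 210], [298.0, 215.5])]
0 front top [288.0, 194.0] front bot [288.0, 202.0] rear top [300.0, 217.0] rear bot [299.0, 224.0] tail [295.0, 241.0] lip [288.0, 225.0]
20 front top [288.0, 201.0] front bot [289.0, 210.0] rear top [299.0, 213.0] rear bot [300.0, 222.0] tail [300.0, 248.0] lip [292.0, 238.0]
30 front top [288.0, 205.0] front bot [290.0, 214.0] rear top [298.0, 211.0] rear bot [300.0, 221.0] tail [302.0, 250.0] lip [294.0, 244.0]
40 front top [289.0, 209.0] front bot [291.0, 219.0] rear top [298.0, 209.0] rear bot [300.0, 219.0] tail [304.0, 251.0] lip [296.0, 249.0]
45 front top [289.0, 211.0] front bot [291.0, 221.0] rear top [298.0, 208.0] rear bot [300.0, 219.0] tail [304.0, 251.0] lip [298.0, 251.0]
```

Request:
arm_command(plan=[-4,0,0,0,-4,0,0,0,-4,0,0,0,-4,0,0.5,0,0,0,0.5,0,0,0,0,0])

```text
time_s: 51.65
eef_pos: [0.5388, -0.0357, 0.0807]
eef_rot: [0.004, 0.7, 0.714, 0.002]
wrist_force: [-0.3, -0.2, 23.9]
opening: 0.223
```

```bash
python3 tilt.py
```

```text
t 51.65 pos [538.8 -35.7  80.7] yaw 91.18 shift [296.   40.6 -18.9] turn -0.184 F [-0.3 -0.2 23.9] T [ 0.26  0.37 -0.16] open 0.223 q6 -0.31
wood [([294, 207, 15, 24, 213], [300.7, 220.0])]
0 front top [290.0, 199.0] front bot [290.0, 207.0] rear top [302.0, 222.0] rear bot [302.0, 230.0] tail [298.0, 246.0] lip [290.0, 230.0]
20 front top [290.0, 206.0] front bot [291.0, 215.0] rear top [301.0, 218.0] rear bot [302.0, 228.0] tail [302.0, 253.0] lip [294.0, 243.0]
30 front top [290.0, 210.0] front bot [292.0, 219.0] rear top [301.0, 216.0] rear bot [302.0, 226.0] tail [304.0, 256.0] lip [296.0, 249.0]
40 front top [291.0, 214.0] front bot [293.0, 224.0] rear top [300.0, 214.0] rear bot [302.0, 225.0] tail [306.0, 257.0] lip [299.0, 254.0]
45 front top [291.0, 216.0] front bot [293.0, 226.0] rear top [300.0, 214.0] rear bot [302.0, 224.0] tail [307.0, 257.0] lip [300.0, 256.0]
```

Request:
arm_command(plan=[0,0,1,0,0,0,1.5,0,0,0,1.5,0,0,0,1.5,0,0,0,0,0])

```text
time_s: 52.2
eef_pos: [0.5412, -0.0383, 0.0797]
eef_rot: [0.008, 0.699, 0.715, 0.002]
wrist_force: [-11.5, -7.3, 51.0]
opening: 0.22
```

```bash
python3 tilt.py | head -3
```

```text
t 52.2 pos [541.2 -38.3  79.7] yaw 91.24 shift [298.4  38.7 -21.2] turn -0.183 F [-11.5  -7.3  51. ] T [-0.67  1.9   0.02] open 0.22 q6 -0.31
wood [([296, 207, 14, 25, 213], [301.8, 220.5])]
0 front top [291.0, 200.0] front bot [291.0, 208.0] rear top [303.0, 223.0] rear bot [303.0, 231.0] tail [299.0, 247.0] lip [291.0, 230.0]
```

Request:
arm_command(plan=[0,0,-3,0,0,0,-3,0,0,0,0,0])

```text
time_s: 52.55
eef_pos: [0.5388, -0.0356, 0.0805]
eef_rot: [0.005, 0.7, 0.714, 0.002]
wrist_force: [1.6, -1.1, 17.7]
opening: 0.22
```

Request:
arm_command(plan=[0,0,0,0,0,0,0,0,0,0,0,0,0,0,0,0,0,0,0,0,0,0,0,0], grip=0.6)

```text
time_s: 53.15
eef_pos: [0.534, -0.0341, 0.0759]
eef_rot: [-0.0, 0.7, 0.715, -0.0]
wrist_force: [-0.6, -1.0, -0.7]
opening: 0.597
```

Request:
arm_command(plan=[0,0,-5,0,0,0,-10,0,0,0,-20,0,0,0,-30,0,0,0,-40,0,0,0,-40,0])

```text
time_s: 53.75
eef_pos: [0.5339, -0.0341, 0.2233]
eef_rot: [0.0, 0.7, 0.715, 0.0]
wrist_force: [0.4, -0.2, -0.2]
opening: 0.599
```

Run:
```python
from m import *
go(200,300,350)
s=shot('side','s12.png');h=cv2.cvtColor(s['color'],cv2.COLOR_RGB2HSV).astype(int)
w=(h[...,0]>10)&(h[...,0]<32)&(h[...,2]>185)&(h[...,1]>50);m=np.zeros_like(w);m[180:260,260:330]=w[180:260,260:330]
n,l,st,ce=cv2.connectedComponentsWithStats(m.astype(np.uint8));print([(st[i].tolist(),ce[i].round(1).tolist()) for i in range(1,n) if st[i,4]>12])
# where an upright scoop's bar would show
for y in(-20,-12):
  print(y,[np.round(proj(s,[.535,(y+k)/1000,z/1000])).tolist() for k in(42,-42) for z in(79,103)])
```

```text
t 53.75 pos [533.9 -34.1 223.3] yaw 91.21 shift [ 341.  -326.8 -126.7] turn None F [ 0.4 -0.2 -0.2] T [ 0.06 -0.03  0.05] open 0.599 q6 -0.31
[([290, 211, 22, 33, 403], [301.0, 227.0])]
-20 [[289.0, 209.0], [290.0, 202.0], [300.0, 233.0], [301.0, 225.0]]
-12 [[288.0, 207.0], [289.0, 200.0], [299.0, 230.0], [300.0, 223.0]]
```

Request:
arm_command(plan=[30,-30,-10,0,35,-25,-10,0,35,-20,0,0,35,-15,0,0,35,-10,0,0,35,-10,0,0,35,0,0,0,35,0,0,0])

```text
time_s: 54.6
eef_pos: [0.4182, 0.24, 0.2423]
eef_rot: [0.001, 0.7, 0.715, 0.001]
wrist_force: [0.5, 0.2, -0.0]
opening: 0.598
```

```bash
cat > fin.py <<'E'
from pan import *
go(400,300,250)
c=shot('top','t13.png');im=c['color'].astype(int)
m=(im[...,0]>240)&(im[...,2]<226)&(im[...,1]>225)
report(c,'bar top',m,.103,20,(270,170,345,230))
h=cv2.cvtColor(c['color'],cv2.COLOR_RGB2HSV).astype(int)
report(c,'mat',h[...,2]<60,.003,200,(265,165,345,230))
pan()
g=cv2.cvtColor(c['color'],cv2.COLOR_RGB2GRAY).astype(int)
print('\n'.join(' '.join('%3d'%x for x in r) for r in g[172:226:3,276:336:2]))
s=shot('side','s13.png')
E
python3 fin.py
```

```text
t 54.6 pos [418.2 240.  242.3] yaw 91.22 shift [ 60.4 -16.9  -7.7] turn None F [ 0.5  0.2 -0. ] T [ 0.04 -0.04  0.07] open 0.598 q6 0.25
bar top ctr [538.8 -55.7] size [80.7 20. ] ang 89.74 box [[529.0, -96.0], [549.0, -96.0], [549.0, -15.0], [529.0, -15.0]]
mat ctr [531.9 -11.6] size [128.4 148.9] ang 1.03 box [[466.0, 62.0], [469.0, -87.0], [597.0, -85.0], [595.0, 64.0]]
rollers ctr [ 537.2 -250.1] size [62.8 34.1] ang 0.77 box [[506.0, -233.0], [506.0, -268.0], [569.0, -267.0], [568.0, -233.0]]
 89  89  88  88  89  89  91  90  90  90  90  89  90  90  89  90  92  90  92  91  91  92  90  91  92  92  91  92  90  91
 55  53  57  57  57  59  57  55  55  55  55  53  53  55  54  56  55  54  57  55  56  56  54  54  55  56  55  55  95  93
 56  55  57  55  57  59  57  57  55  57  54  54  55  53  57  56  55  57  57  56  56  55  54  54  56  57  57  55  88  94
 56  59  56  57  56  56  55  57  57  55  57  55  55  54  53  44 158 157 185 184 167 168 167 163  66 126  99  46  55  90
 55  57  57  58  57  57  57  53  58  57  57  57  56  56  84 227 243 247 247 247 246 247 247 247 245 243 245 246 245 2
[... 862 characters left out ...]
  40  41  38  40  39  38  41  39  40  37 149  88  94  95  95  94  96  78  76 101 102  88  37  44  63
 38  40  39  41  38  40  40  41  40  41  40  40  38  41  41  40  40  41  39  41  40  38  39  38  38  39  38  38  37  68
 38  38  40  39  39  41  39  37  39  38  40  39  41  40  39  39  41  41  41  40  39  39  39  39  39  39  42  41  37  69
 38  39  41  37  41  39  40  40  39  39  39  41  38  39  38  39  39  41  39  39  39  41  40  38  40  39  40  40  39  70
 38  40  41  37  39  41  40  39  40  40  39  40  40  36  42  39  38  40  40  36  40  40  39  39  40  41  39  41  37  63
 61  53  53  60  55  57  58  60  58  66  66  67  67  67  68  68  67  67  67  68  67  66  68  69  68  69  70  68  69  68
```

Run:
```python
from h import *
c=shot('top');g=cv2.cvtColor(c['color'],cv2.COLOR_RGB2GRAY).astype(int)
for v in(199,204): print(v,[int(x) for x in g[v,302:334]])
print([(u,onz(c,u,201,.004).round(4).tolist()) for u in(304.5,305.5,328.5,329.5)])
```

```text
199 [40, 40, 32, 121, 169, 166, 167, 174, 42, 36, 40, 41, 39, 28, 168, 172, 165, 169, 171, 121, 147, 165, 166, 161, 167, 170, 177, 43, 38, 38, 44, 66]
204 [40, 37, 32, 104, 172, 165, 167, 172, 63, 34, 40, 38, 35, 29, 130, 173, 166, 165, 171, 144, 137, 167, 164, 159, 166, 169, 174, 81, 32, 37, 43, 69]
[(304.5, [0.5226, -0.0133]), (305.5, [0.5226, -0.0159]), (328.5, [0.5224, -0.0762]), (329.5, [0.5223, -0.0789])]
```

Scoop: lip at y=-14 mm and tail at -77, so the full 62 mm base is seen flat. That puts the origin at -56, and the bar centre above it is at -55.7, so it stands upright. It is 44 mm from the mat's centre, against a limit of 55. Handing in.

```bash
python3 -c "
from bench import ctrl
print(ctrl.hand_in())"
```

```text
the job is handed in; nothing more can be done
None
```

The job is handed in at about 55 s of the 72 s allowed. There is one roller in each nest, the third is in the pan, and the scoop stands on its mat. The hand-in reports no verdict, so everything below is from my own checks.

**How it was done:** The tool could not tilt. I pushed the scoop's nose against the fence so it pivoted about 40–45° in the jaws, then pulled it back quickly so the roller was left in the nest. For nest_a the first slow tip did not release the roller, because the base apparently rubbed the sill. Repeating it slightly higher with the quick pull worked. The roller fell an estimated 15–30 mm, so it was not set down fully. Before the second pick I pressed the scoop flat on the pan floor and regripped it.

**Last checks:**
- **Nests:** Both rollers show in the top view as cylinders about 60 mm long, parallel to the jig. Roller a was within about 1 pixel of where a seated roller should appear. I did not measure seated heights or exact offsets.
- **Pan:** One roller is left in the pan, its top seen at about (537, -250) mm.
- **Scoop:** It is flat and upright, with the bar centred over its base to within 1 mm. It stands 44 mm off the mat's centre along the mat (limit 55) and about 7 mm across (limit 45).
- **Gripper:** The arm is parked well clear at 242 mm height.

**Not checked:** I did not re-measure the bystanders; the planned paths kept clear of them.

All 12 viewable pictures were used by the time of the first tipping, so every check after that rests on pixel values and measured positions.

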